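# Change the wrong punch in a spring-clip rack

## Task

The rack is meant to hold three cup punches, the ones with the flared cup end, but an eyelet punch with a slim nose has been clipped in among them. Pull it out of its spring clips and lay it in a free pair of V rests in the spares tray, and press the spare cup punch from the tray into the emptied clips until it has snapped fully home in both, cup end down and standing on the stop screw of that place. Do not force anything, and leave the other punches and the things on the bench where they are.

Things in the scene. Friction and masses are not known exactly. Their poses are not given: they have to be found in the camera images.
- rack: grey sheet-steel punch rack, 190 mm wide, fixed to the worktop; origin under it, front along its -x, y along the row of clips. A panel sloping at 28 degrees (rising away from the front) carries three pairs of C-shaped spring clips side by side at 60 mm pitch, a pair for each punch; below each pair, on a ledge at the foot of the panel, is a stop screw on which the punch belongs with its working end, butt up the slope. A shelf overhangs the clips.
- shelf_edge (a point): middle of the lower front edge of the shelf over the clips, 278 mm above the worktop, 28 mm in front of the middle of the clips; things stand on the shelf. A tool coming straight down cannot reach the punches: come square to the panel, 28 degrees from vertical.
- tray: wooden tray of spares, 170 x 180 mm, board 10 mm thick, fixed; origin under its middle; three pairs of V rests at 55 mm pitch, each holds a punch level along the tray's x axis, axis 36 mm above the worktop. V's open upward, 12 mm long, 36 mm either side of the middle. At the start one outer pair holds the spare cup punch, the other outer pair a flat-ended punch, the middle pair is free.
- odd: the wrong punch, in one of the three pairs of clips: an eyelet punch, its working end a slim nose (10 mm thick, 16 mm long) instead of a cup; it ends short of its stop and is held by the clips alone. Steel shank 18 mm in diameter; origin on its axis between the clips, where it is gripped, 62 mm from the working face and 58 mm from the plain butt; x axis along it, from working end to butt. About 0.15 kg. 
- spare: the right punch, in an outer rest of the tray, cup end towards the tray's -x: a cup punch, its working end flared to a cup 28 mm in diameter, 15 mm long. Steel shank 18 mm in diameter; origin on its axis between the clips, where it is gripped, 72 mm from the working face and 58 mm from the plain butt; x axis along it, from working end to butt. About 0.15 kg. 
- stop_free: adjustable stop below the wrong punch: a 16 mm aluminium block on the ledge with a steel screw, head 16 mm across, square to the punches and in line with them. Origin in the middle of the clips above it, not on the screw. Every stop is set by hand: this screw's face is somewhere from 66 to 78 mm below the origin along the slope. Its setting is not given: feel for it.
- spare_end (a point): middle of the cup face of the spare punch, 72 mm from its origin
- kit_a: a cup punch of the kit, in its clips, to be left there. Same as the spare. Steel shank 18 mm in diameter; origin on its axis between the clips, where it is gripped, 72 mm from the working face and 58 mm from the plain butt; x axis along it, from working end to butt. About 0.15 kg. 
- kit_b: a cup punch of the kit, in its clips, to be left there. Same as the spare. Steel shank 18 mm in diameter; origin on its axis between the clips, where it is gripped, 72 mm from the working face and 58 mm from the plain butt; x axis along it, from working end to butt. About 0.15 kg. 
- other: a flat-ended punch in the other outer rest of the tray, to be left there: no cup and no nose, its working end is just the flat end of the shank. Steel shank 18 mm in diameter; origin on its axis between the clips, where it is gripped, 72 mm from the working face and 58 mm from the plain butt; x axis along it, from working end to butt. About 0.15 kg. 
- clip_0 (a point): mid-shank of a punch fully home in the left (rack's +y) pair of clips, if its working face is 72 mm below; x up the slope along the punch, z square out of the panel (the way out), y along the row. The two clips of the pair (each 12 mm long) sit 36 mm below and above it; the 48 mm between them is free to grip, with the panel 22 mm under the axis.
- clip_1 (a point): mid-shank of a punch fully home in the middle pair of clips, if its working face is 72 mm below; x up the slope along the punch, z square out of the panel (the way out), y along the row. Clip mouths are 12 mm wide; the lips spring open about 3 mm each and let the shank snap through within about 9 mm of travel. It takes about 15 to 22 N in all to pull a punch out and about 11 to 20 N to press one in.
- clip_2 (a point): mid-shank of a punch fully home in the right (rack's -y) pair of clips, if its working face is 72 mm below; x up the slope along the punch, z square out of the panel (the way out), y along the row. The flared lips lead in a shank that comes within 4 mm of the middle. A punch in the clips holds its place on the slope (it creeps down less than 1 mm/s); 2 to 4 N along the slope slide it.
- rest_0 (a point): where the middle of the shank lies in the +y pair of V rests of the tray; x along the punch, z up
- rest_1 (a point): where the middle of the shank lies in the middle pair of V rests of the tray; x along the punch, z up
- rest_2 (a point): where the middle of the shank lies in the -y pair of V rests of the tray; x along the punch, z up
- snap_dish: round enamel dish, 68 mm across, 19 mm high; a bystander, origin under its middle
- screwdriver: red-handled screwdriver, 187 mm; a bystander, origin under its middle
- oil_bottle: oiler with a long spout, 42 mm across, 124 mm high; a bystander, origin under its middle
- tweezers: steel tweezers, 118 mm; a bystander, origin under its middle
- spool_4: thread spool lying on its side, 55 mm long, 33 mm thick; a bystander, origin under its middle
- label_roll: white label roll, 58 mm across, 15 mm high; a bystander, origin under its middle

How it is judged:
At the end, for the whole second after the job is handed in: Spare cup punch in clips above stop_free, touching its screw (over 0.05 N), cup down: mid-shank within 3.5 mm of the clip site across and in depth, 10 mm along, 4.5 degrees. Slim-nosed punch in V rests, either way round: within 15 mm along, 5 mm across and in height, 4.5 degrees. Both at rest (((x of spare in the frame of clip_0 between -0.01 and 0.01 m and y of spare in the frame of clip_0 between -0.0035 and 0.0035 m and z of spare in the frame of clip_0 below 0.0035 m and angle between the x axis of spare and the x axis of clip_0, either way round below 0.08 rad) or (x of spare in the frame of clip_1 between -0.01 and 0.01 m and y of spare in the frame of clip_1 between -0.0035 and 0.0035 m and z of spare in the frame of clip_1 below 0.0035 m and angle between the x axis of spare and the x axis of clip_1, either way round below 0.08 rad) or (x of spare in the frame of clip_2 between -0.01 and 0.01 m and y of spare in the frame of clip_2 between -0.0035 and 0.0035 m and z of spare in the frame of clip_2 below 0.0035 m and angle between the x axis of spare and the x axis of clip_2, either way round below 0.08 rad)) and height (world z) of spare_end below 0.07 m and contact force between spare and stop_free above 0.05 N and ((x of odd in the frame of rest_0 between -0.015 and 0.015 m and y of odd in the frame of rest_0 between -0.005 and 0.005 m and z of odd in the frame of rest_0 below 0.005 m and angle between the x axis of odd and the x axis of rest_0, either way round below 0.08 rad) or (x of odd in the frame of rest_1 between -0.015 and 0.015 m and y of odd in the frame of rest_1 between -0.005 and 0.005 m and z of odd in the frame of rest_1 below 0.005 m and angle between the x axis of odd and the x axis of rest_1, either way round below 0.08 rad) or (x of odd in the frame of rest_2 between -0.015 and 0.015 m and y of odd in the frame of rest_2 between -0.005 and 0.005 m and z of odd in the frame of rest_2 below 0.005 m and angle between the x axis of odd and the x axis of rest_2, either way round below 0.08 rad)) and linear speed of each of spare, odd below 0.01 m/s).
It fails at once if a good punch in the rack, or the flat-ended punch in the tray, was shifted by more than 6 mm (distance of any of kit_a, kit_b, other from where it was at the start of the episode above 0.006 m).
It fails at once if a punch was forced against the rack with more than 100 N (contact force between any of odd, spare and rack above 100 N).
It fails at once if the robot leaned on the rack with more than 40 N (contact force between any of the fingers, the arm and rack above 40 N).
It fails at once if a bystander was moved by more than 30 mm (distance of any of snap_dish, screwdriver, oil_bottle, tweezers, spool_4, label_roll from where it was at the start of the episode above 0.03 m).
It also fails if it takes over 61 s, if anything falls off the work surface, if the arm or the gripper's body presses on something with over 40 N, if the wrist force passes 120 N, or if a joint passes its speed limit or range.

## Robot

A 6-joint arm with a two-finger parallel gripper is mounted at the origin on a cart in front of the work surface, level with it; the furniture and walls round the work are solid. World frame = base frame: x ahead of the robot, y to its left, z up, the work surface at z = 0. Lengths are in m, angles in rad, forces in N, time in s.
With the tool pointing down it reaches from about 0.275 to 0.825 m from the base axis. Payload 4.9 kg.
Tool frame: the origin (TCP) lies between the finger pads; the fingertips stand 25 mm ahead of it and the grasp point (between the pads) lies 6 mm ahead of it; z points along the fingers, y is the line along which they close (so a half turn about z gives the same grasp; the last joint's range is limited). The gripper opens to 85 mm and grips with 20 to 120 N. Pads are 22 mm wide; open, the fingers measure 114 mm over their backs; the gripper's body (76 mm by 85 mm) begins 54 mm behind the grasp point. The pads swing forward as they close: fully open they stand 13 mm farther back than shut.
Start: joints at [1.202, 0.326, -0.193, 1.052, 0, 1.437], TCP at [0.128, 0.535, 0.219] pointing down, gripper open.
Joint ranges: [-2.65, 2.65], [-0.97, 1.79], [-1.3, 1.35], [-1.93, 2.1], [-1.47, 1.37], [-3.14, 3.14]. Speed limits (rad/s): [2.57, 2.57, 3.14, 3.14, 3.14, 3.14].

## Interface

Orientations are given as a rotation vector (axis times angle).
In Python, from cell import env gives the robot as it stands. The module is installed in compiled form; this text tells all that it offers.
- The arm moves only by the tool move_arm, never from a script. Its argument "deltas" is one flat list of numbers, 7 for each row, row after row: the shift along the tool's x, y, z in m, then the turn, a rotation vector about the tool's x, y, z in degrees, then the opening in per cent of the stroke, from 0 (shut) to 100 (fully open). In form: [tx, ty, tz, ax, ay, az, jaw, tx, ty, tz, ax, ay, az, jaw, ...]. A call has 1 to 20 rows; each row is the pose to reach, as a shift and turn from the pose commanded when the call began, along the tool's axes at that moment; what a row does not reach only later rows make up. A row lasts 1/12 s, in which the tool goes at most 41.7 mm and 7.16 degrees, less where a joint would pass 70% of its speed; a pose out of reach is approached as far as the arm can. A call with a gripper value outside its range is refused whole. The fingers move at their own pace and stop on an object; "grip_force" is the grip in N (left out, the last holds). Time passes only in rows, so rows that repeat a pose let the fingers close. It gives the time, the measured TCP pose, the force, the opening and the grip force at its end, in the units of the state.
- env.state(): the state, without advancing time (a new reading comes with each control period).
- env.camera(name): name is "side" or "top"; returns the picture (420x560x3 uint8, blue, green, red); there is no depth.
- env.camera_params(name): a dict with "intrinsics" (3x3 intrinsics, pixels), "position" and "rotation" of the camera in the world. Camera axes: x right, y up, looking along -z (the intrinsics and any distortion apply to the point x, -y, -z); pixel columns grow to the right and rows downward; lengths in m; the calibration is good to about 2 mm. A picture is of the moment at which its call begins. camera_params takes no time and is no camera call.
- env.sign_off(): hands the job in; it is judged then, once.
The state is a dict: "time": time; "joints": joint angles; "dq": joint speeds; "effort": joint torques, N m; "tcp_pos": TCP position; "eef_rot": TCP orientation; "wrist_force": force on the tool from outside, world axes, zero at the start; "moment": the same for the moment, N m; "finger_gap": finger opening in m; "grasp_force": force on a finger pad.
Only numpy, scipy, OpenCV 4.12 (cv2) and the standard library are available. Lean on these libraries where they do the work, as an engineer would, in place of code of your own. Each camera call takes 0.05 s, during which the arm holds its last target. There are 200 camera calls.

## Working session

There is one attempt and no reset: what is moved stays moved. The work goes in short steps, Python scripts to look and compute and a tool call to move; the robot and the scene stay as the last step left them, time stands still between calls to the robot, and variables do not carry over. Pictures are saved under pics/ and viewed, at most 10 in all, crops included, and the job is handed in when it is done.

Besides the shell and the picture viewer there is one more tool, called after "Call:" by a JSON object that holds its "name" and its "arguments", one argument or row to a line. move_arm: Moves the arm, as the interface text tells. Its arguments: {"type":"object","properties":{"deltas":{"type":"array"},"grip_force":{"type":"number"}},"required":["deltas"]}

```bash
mkdir -p pics; python3 - <<'E'
from cell import env
import cv2
for n in("side","top"):
    im=env.camera(n); cv2.imwrite(f"pics/{n}0.png",im)
    p=env.camera_params(n); print(n,p)
print(env.state())
E
```

```text
side {'intrinsics': array([[501.37924947,   0.        , 280.03972835],
       [  0.        , 501.37924947, 209.22834977],
       [  0.        ,   0.        ,   1.        ]]), 'position': array([ 0.07582677, -0.74143719,  1.02548919]), 'rotation': array([ 0.89146845, -0.16968153, -0.36530685])}
top {'intrinsics': array([[406.42143362,   0.        , 276.2013053 ],
       [  0.        , 406.42143362, 216.90363973],
       [  0.        ,   0.        ,   1.        ]]), 'position': array([0.39857284, 0.22547378, 1.0199742 ]), 'rotation': array([ 0.11530008, -0.07833958, -1.59757751])}
{'time': 0.1, 'joints': array([ 1.20177906e+00,  3.26863444e-01, -1.93482006e-01,  1.05204889e+00,
       -5.66923069e-06,  1.43661276e+00]), 'dq': array([ 0.00131577, -0.0003678 ,  0.0001054 , -0.00066939,  0.00108206,
        0.00034681]), 'effort': array([-3.51321489e-05, -4.44239509e+01,  2.63037086e+01,  7.95805041e-03,
       -1.17618429e-04, -2.49445657e-05]), 'tcp_pos': array([0.12775294, 0.5343821 , 0.21838434]), 'eef_rot': array([-3.67982823e-01, -3.11957082e+00,  2.43303295e-03]), 'wrist_force': array([ 0.50466209, -0.27614743, -0.09310671]), 'moment': array([-0.05046563, -0.03043144, -0.01447309]), 'grasp_force': 0.0, 'finger_gap': 0.08541475333589525}
```

View pics/side0.png

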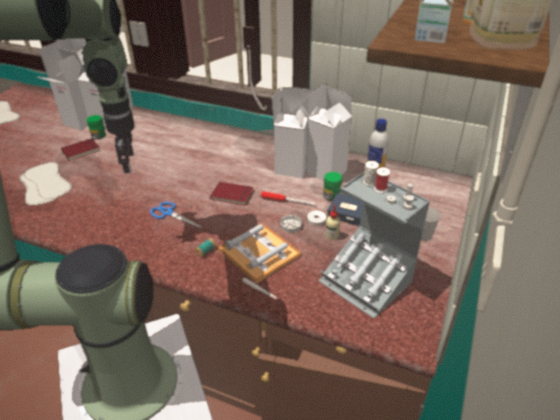

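View pics/top0.png

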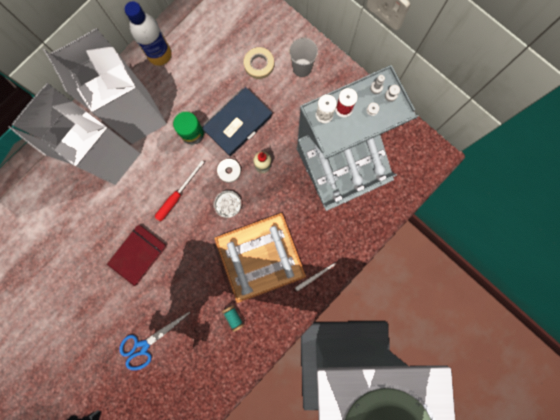

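Side view: rack at about (370,250), tray at about (260,250). Top view: rack at about (350,140), tray at about (260,257). I'll enlarge these.

```bash
python3 - <<'E'
import cv2,numpy as np
def crop(n,x,y,w,h,s,W,H):
    im=cv2.imread(f"pics/{n}0.png")[y:y+h,x:x+w]
    im=cv2.resize(im,None,fx=s,fy=s,interpolation=cv2.INTER_CUBIC)
    for k in range((-x)%10,w,10):
        cv2.line(im,(int((k+.5)*s),0),(int((k+.5)*s),6 if (x+k)%50 else 16),(0,0,255),1)
        if (x+k)%50==0: cv2.putText(im,str(x+k),(int(k*s)+4,18),0,.4,(0,0,255),1)
    for k in range((-y)%10,h,10):
        cv2.line(im,(0,int((k+.5)*s)),(6 if (y+k)%50 else 16,int((k+.5)*s)),(0,0,255),1)
        if (y+k)%50==0: cv2.putText(im,str(y+k),(18,int(k*s)+8),0,.4,(0,0,255),1)
    return im
a=crop("top",290,60,132,150,4,0,0); b=crop("top",205,205,110,100,5,0,0)
c=crop("side",315,170,125,145,4,0,0); d=crop("side",190,205,125,100,5,0,0)
cv2.imwrite("pics/a.png",np.hstack([cv2.resize(a,(528,600))]))
H=600
cv2.imwrite("pics/c.png",cv2.copyMakeBorder(c,0,0,0,0,0))
e=np.zeros((600,800,3),np.uint8); e[:500,:550]=b
cv2.imwrite("pics/b.png",b); cv2.imwrite("pics/d.png",d)
E
```

```text
(no output)
```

View pics/a.png

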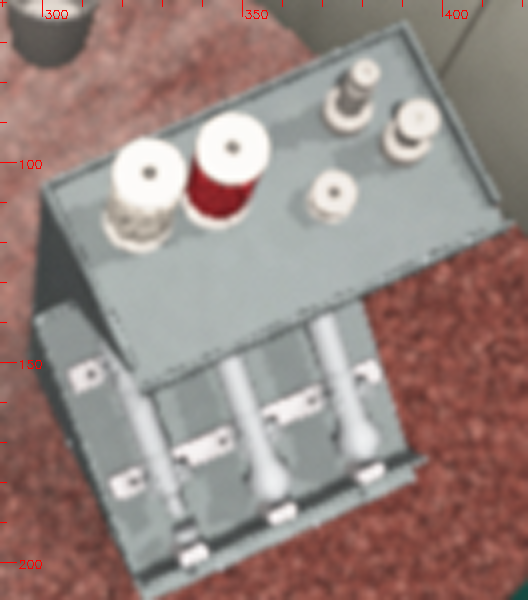

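View pics/c.png

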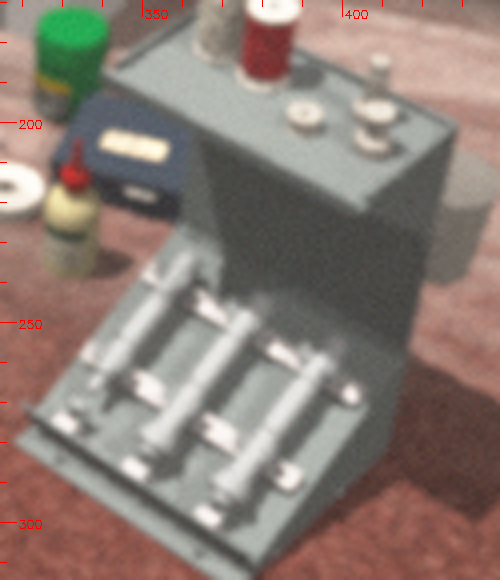

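View pics/b.png

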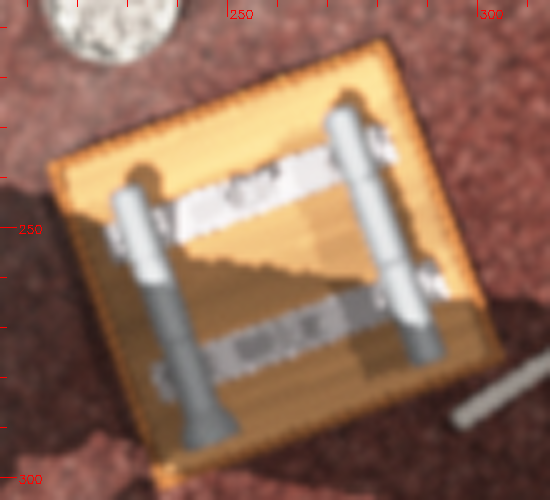

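View pics/d.png

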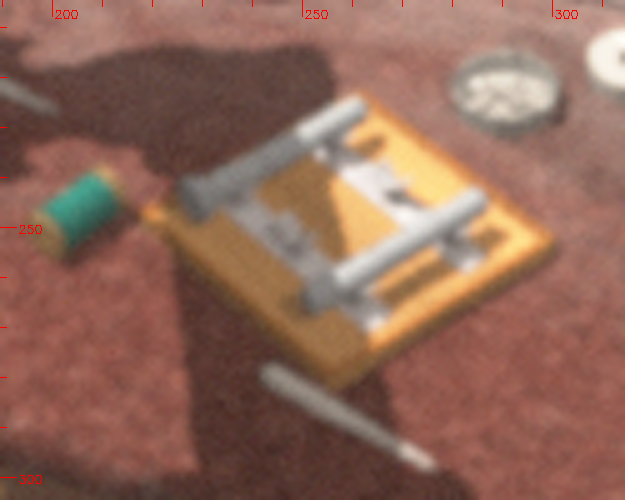

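Top crop: odd (slim nose) is in the left clips, shank about (322,155)→(333,190). The kit cups end near (358,185) and (381,175). In the tray the spare (cup) is on the left with its cup at (247,292), and the flat punch is on the right. Side view agrees: odd is leftmost, with its nose at about (337,270). Next I fit the poses.

```bash
cat > fit.py <<'E'
import numpy as np
from scipy.spatial.transform import Rotation as R
from scipy.optimize import least_squares
from cell import env
C={n:env.camera_params(n) for n in("top","side")}
def proj(n,P):
    c=C[n]; q=(np.atleast_2d(P)-c["position"])@R.from_rotvec(c["rotation"]).as_matrix()
    q=q*[1,-1,-1]; u=q@c["intrinsics"].T; return u[:,:2]/u[:,2:]
OFF=dict(a=("top",290,60,4),b=("top",205,205,5),c=("side",315,170,4),d=("side",190,205,5))
def px(k,p): n,x,y,s=OFF[k]; return n,np.array([x,y])+(np.array(p)+.5)/s-.5
s28,c28=np.sin(np.radians(28)),np.cos(np.radians(28))
def Rz(a): return R.from_euler('z',a).as_matrix()
def endres(n,o,e,axis,r,obs):   # o: inner axis pt, e: end centre
    a=axis/np.linalg.norm(axis); v=np.cross(a,[0,0,1]); v/=np.linalg.norm(v); w=np.cross(a,v)
    t=np.linspace(0,2*np.pi,60)[:,None]; p=proj(n,e+r*(np.cos(t)*v+np.sin(t)*w))
    u=(proj(n,e)-proj(n,o))[0]; u/=np.linalg.norm(u); l=np.array([-u[1],u[0]])
    q=p@l
    return [(p@u).max()-obs@u,(q.max()+q.min())/2-obs@l]
def linres(n,o,e,obs):
    p=proj(n,np.array([o,e])); u=p[1]-p[0];u/=np.linalg.norm(u)
    return [(obs-p[0])@[-u[1],u[0]]]
def rack(p): # clip1 xyz,yaw
    M=Rz(p[3])@np.array([[c28,0,-s28],[0,1,0],[s28,0,c28]]); return M,np.array(p[:3])
def rackres(p):
    M,o=rack(p); X=M[:,0]; r=[]
    def P(i,x): return o+M@np.array([x,.06*(1-i),0])
    for i,sl,face,rad,obs in [
     (0,p[4],-.062,.005,dict(n=[("c",(88,398))],b=[("c",(192,250))],l=[("a",(140,400)),("a",(165,470)),("c",(183,267)),("c",(112,370))])),
     (1,p[5],-.072,.014,dict(n=[("a",(274,498)),("c",(148,455))],b=[("c",(254,310))],l=[("a",(240,385)),("a",(255,440)),("c",(240,327)),("c",(180,413))])),
     (2,p[6],-.072,.014,dict(n=[("a",(366,460)),("c",(222,498))],b=[("c",(328,350))],l=[("a",(325,335)),("a",(350,400)),("c",(314,372)),("c",(255,457))]))]:
        for k,q in obs["n"]:
            n,q=px(k,q); r+=endres(n,P(i,sl),P(i,sl+face),-X,rad,q)
        for k,q in obs["b"]:
            n,q=px(k,q); r+=endres(n,P(i,sl),P(i,sl+.058),X,.009,q)
        for k,q in obs["l"]:
            n,q=px(k,q); r+=linres(n,P(i,-.05),P(i,.05),q)
    return np.array(r)
def trayres(p): # x,y,yaw, slide spare, slide other
    M=Rz(p[2]); o=np.array([p[0],p[1],0]); r=[]
    W=lambda *v:o+M@np.array(v)
    for (x,y),b,d in [((.085,.09),(52,165),None),((.085,-.09),(383,40),None),((-.085,-.09),(503,355),None),((-.085,.09),(165,482),None)]:
        n,q=px("b",b); r+=list(proj(n,W(x,y,.010))[0]-q)
    for (x,y),d in [((.085,.09),(362,97)),((.085,-.09),(552,238)),((-.085,.09),(155,208))]:
        n,q=px("d",d); r+=list(proj(n,W(x,y,.010))[0]-q)
    X=M[:,0]
    for y,sl,rad,obs in [(.055,p[3],.014,[("n","b",(212,442)),("b","b",(127,188)),("n","d",(190,200)),("b","d",(362,103))]),
                       (-.055,p[4],.009,[("n","b",(428,360)),("b","b",(341,108)),("n","d",(313,298)),("b","d",(480,197))])]:
        for w,k,q in obs:
            n,q=px(k,q); f=-.072 if w=="n" else .058
            r+=endres(n,W(sl,y,.036),W(sl+f,y,.036),X*np.sign(f),rad if f<0 else .009,q)
    return np.array(r)
if __name__=="__main__":
    a=least_squares(rackres,[.6,0.05,.09,-.3,0,0,0],loss="soft_l1"); print("rack",a.x.round(4)); print(a.fun.round(1) if 0 else rackres(a.x).round(1))
    b=least_squares(trayres,[.35,.25,-.3,0,0],loss="soft_l1"); print("tray",b.x.round(4)); print(trayres(b.x).round(1))
    # per-camera consistency
    M,o=rack(a.x)
    for i in range(3): print("clip",i,(o+M@[0,.06*(1-i),0]).round(4))
    T=Rz(b.x[2]); 
    for i in range(3): print("rest",i,(np.array([*b.x[:2],.036])+T@[0,.055*(1-i),0]).round(4))
    # shelf edge prediction
    e=o+Rz(a.x[3])@np.array([-.028,0,0]); e[2]=.278
    for y in(-.095,.095): print("shelf",{n:proj(n,e+Rz(a.x[3])@np.array([0,y,0])).round(1) for n in C})
    np.savez("fit.npz",rack=a.x,tray=b.x)
E
python3 fit.py
```

```text
rack [ 0.8702  0.1645  0.2014  0.4171 -0.2621 -0.2651 -0.2671]
[-0.8  0.2 -0.8  0.9  1.1  0.6 -0.2  0.9  0.6 -1.   0.5 -0.1  3.6 -0.1
  0.7 -0.5 -0.2  0.3  0.  -0.4  2.  -0.6  2.7  0.5 -0.1  0.6 -0.1  0.2]
tray [ 0.4265  0.2923  0.3265 -0.0016 -0.0014]
[-1.2 -0.8  0.1 -0.7  0.2  0.5 -1.1  0.8  0.2 -0.6  1.   0.7 -2.5  1.5
  0.4 -0.3  0.8 -0.6  2.4 -0.7  0.8  1.   0.5 -0.2  0.7 -1.   3.  -0.5
  1.5  0.7]
clip 0 [0.8458 0.2194 0.2014]
clip 1 [0.8702 0.1645 0.2014]
clip 2 [0.8945 0.1096 0.2014]
rest 0 [0.4089 0.3444 0.036 ]
rest 1 [0.4265 0.2923 0.036 ]
rest 2 [0.4442 0.2402 0.036 ]
shelf {'top': array([[360.5,  14.3]]), 'side': array([[453.2, 182.3]])}
shelf {'top': array([[272.5,  55.1]]), 'side': array([[390.9, 155.2]])}
```

```bash
cat > fit2.py <<'E'
from fit import *
import fit
def f(p):
    global_d={"top":p[12:14],"side":p[14:16]}
    orig=fit.px
    def px2(k,q): n,v=px0(k,q); return n,v-global_d[n]
    fit.px=px2
    r=list(rackres(p[:7]))+list(trayres(p[7:12]))
    M,o=rack(p); Q=Rz(p[3])
    for y,obs in[(.095,[("a",(148,393)),("c",(105,82))]),(-.095,[("a",(514,224)),("c",(365,213))])]:
        e=o+Q@np.array([-.028,y,0]); e[2]=.278
        for k,q in obs:
            n,v=px2(k,q); r+=list((proj(n,e)[0]-v)*.5)
    fit.px=px0
    return np.array(r+list(np.array(p[4:7])/.003)+list(np.array(p[10:12])/.003)+list(np.array(p[12:])/1.0))
px0=fit.px
a=least_squares(f,[.62,.06,.09,.4,0,0,0,.4265,.2923,.32,0,0,0,0,0,0],loss="soft_l1",x_scale=[.01]*3+[.1]+[.01]*5+[.1]+[.01]*2+[1]*4)
p=a.x; print(p.round(4)); print(f(p).round(1))
M,o=rack(p)
for i in range(3): print("clip",i,(o+M@[0,.06*(1-i),0]).round(4))
T=Rz(p[9])
for i in range(3): print("rest",i,(np.array([*p[7:9],.036])+T@[0,.055*(1-i),0]).round(4))
np.save("p.npy",p)
E
python3 fit2.py
```

```text
[ 6.600e-01  7.140e-02  7.410e-02  4.138e-01  4.000e-04 -1.700e-03
 -2.800e-03  4.271e-01  2.931e-01  3.255e-01 -9.000e-04 -6.000e-04
  7.983e-01  2.873e-01 -3.287e-01 -4.957e-01]
[-0.7  0.1 -1.   1.1  0.8  0.4 -0.4  0.8  0.2 -1.1  0.3 -0.1  3.7  0.
  0.5 -0.6 -0.4  0.2 -0.6 -0.4  1.6 -0.6  3.   0.6 -0.1  0.6 -0.2  0.2
 -0.7 -0.7  0.6 -0.6  0.6  0.7 -0.6  0.9 -0.1 -1.3  0.8 -0.  -2.7  0.7
  0.3 -0.7  0.9 -0.2  2.   0.   1.1  0.3  0.4 -0.5  0.8 -0.6  2.6  0.3
  1.8 -0.  -0.3  0.8 -1.   0.1 -0.6  0.6 -1.3  0.4  0.1 -0.6 -0.9 -0.3
 -0.2  0.8  0.3 -0.3 -0.5]
clip 0 [0.6359 0.1263 0.0741]
clip 1 [0.66   0.0714 0.0741]
clip 2 [0.6842 0.0164 0.0741]
rest 0 [0.4095 0.3452 0.036 ]
rest 1 [0.4271 0.2931 0.036 ]
rest 2 [0.4446 0.241  0.036 ]
```

```bash
cat > h.py <<'E'
import numpy as np, sys
from scipy.spatial.transform import Rotation as R
from cell import env
p=np.load("p.npy"); s,c=np.sin(np.radians(28)),np.cos(np.radians(28))
Rz=lambda a:R.from_euler('z',a).as_matrix()
RM=Rz(p[3])@np.array([[c,0,-s],[0,1,0],[s,0,c]]); RO=p[:3]+RM@[0,.06,0]
TM=Rz(p[9]); TO=np.r_[p[7:9],.036]
F=np.diag([-1,1,-1])   # tool in site frame
SITE=dict(clip=(RO,RM),rest0=(TO+TM@[0,.055,0],TM),rest1=(TO,TM))
def go(site,x,y,z):  # grasp point at (x,y,z) mm in the site's frame
    o,M=SITE[site]; st=env.state(); T=R.from_rotvec(st["eef_rot"]).as_matrix(); W=M@F
    pos=o+M@(np.array([x,y,z+6])/1e3)
    d=T.T@(pos-st["tcp_pos"]); w=R.from_matrix(T.T@W).as_rotvec(degrees=True)
    print(site,x,y,z,"delta",d.round(4),w.round(2))
def where(site):
    o,M=SITE[site]; st=env.state(); T=R.from_rotvec(st["eef_rot"]).as_matrix()
    g=M.T@(st["tcp_pos"]+T[:,2]*.006-o)*1e3
    print("t",round(st["time"],2),"in",site,g.round(2),"rot err",R.from_matrix((M@F).T@T).as_rotvec(degrees=True).round(2),"F(site)",(M.T@st["wrist_force"]).round(1),"M",(M.T@st["moment"]).round(2),"gap",round(st["finger_gap"]*1e3,1),"grip",round(float(st["grasp_force"]),1))
E
python3 -c "
from h import *
go('clip',0,0,110);where('clip')"
```

```text
clip 0 0 110 delta [-0.5458 -0.3115  0.0423] [ -9.16 -27.04 -36.39]
t 0.1 in clip [-200.98  577.96  263.52] rot err [ 9.16 27.04 36.39] F(site) [ 0.3 -0.5 -0.2] M [-0.06 -0.01  0.01] gap 85.4 grip 0.0
```

Call:
{"name": "move_arm", "arguments": {
  "deltas": [-0.5458, -0.3115, 0.0423, -9.16, -27.04, -36.39, 47, -0.5458, -0.3115, 0.0423, -9.16, -27.04, -36.39, 47, -0.5458, -0.3115, 0.0423, -9.16, -27.04, -36.39, 47, -0.5458, -0.3115, 0.0423, -9.16, -27.04, -36.39, 47, -0.5458, -0.3115, 0.0423, -9.16, -27.04, -36.39, 47, -0.5458, -0.3115, 0.0423, -9.16, -27.04, -36.39, 47, -0.5458, -0.3115, 0.0423, -9.16, -27.04, -36.39, 47, -0.5458, -0.3115, 0.0423, -9.16, -27.04, -36.39, 47, -0.5458, -0.3115, 0.0423, -9.16, -27.04, -36.39, 47, -0.5458, -0.3115, 0.0423, -9.16, -27.04, -36.39, 47, -0.5458, -0.3115, 0.0423, -9.16, -27.04, -36.39, 47, -0.5458, -0.3115, 0.0423, -9.16, -27.04, -36.39, 47, -0.5458, -0.3115, 0.0423, -9.16, -27.04, -36.39, 47, -0.5458, -0.3115, 0.0423, -9.16, -27.04, -36.39, 47, -0.5458, -0.3115, 0.0423, -9.16, -27.04, -36.39, 47, -0.5458, -0.3115, 0.0423, -9.16, -27.04, -36.39, 47, -0.5458, -0.3115, 0.0423, -9.16, -27.04, -36.39, 47, -0.5458, -0.3115, 0.0423, -9.16, -27.04, -36.39, 47, -0.5458, -0.3115, 0.0423, -9.16, -27.04, -36.39, 47, -0.5458, -0.3115, 0.0423, -9.16, -27.04, -36.39, 47],
  "grip_force": 60
}}

```text
time: 1.77
tcp_pos: [0.5847, 0.1064, 0.1765]
eef_rot: [-0.548, 2.603, 0.139]
wrist_force: [0.1, 0.1, 0.6]
finger_gap: 0.0401
grasp_force: 0.0
```

```bash
python3 - <<'E'
from h import *
import cv2
where('clip');go('clip',0,0,45)
o=[]
for n,(x,y,w,h) in dict(top=(290,100,110,110),side=(310,160,120,145)).items():
    im=env.camera(n)[y:y+h,x:x+w]; s=590/h
    im=cv2.resize(im,(int(w*s) if n=="side" else 300*1,590 if n=="side" else 300),interpolation=cv2.INTER_CUBIC); o.append(cv2.copyMakeBorder(im,0,590-im.shape[0],0,0,0))
cv2.imwrite("pics/e.png",np.hstack(o)[:,:800])
E
```

```text
t 1.77 in clip [ -0.38   2.37 110.17] rot err [-0.15 -0.01 -0.05] F(site) [0.4 0.  0.5] M [0.   0.44 0.02] gap 40.1 grip 0.0
clip 0 0 45 delta [-0.0004 -0.0025  0.0652] [0.15 0.01 0.05]
```

View pics/e.png

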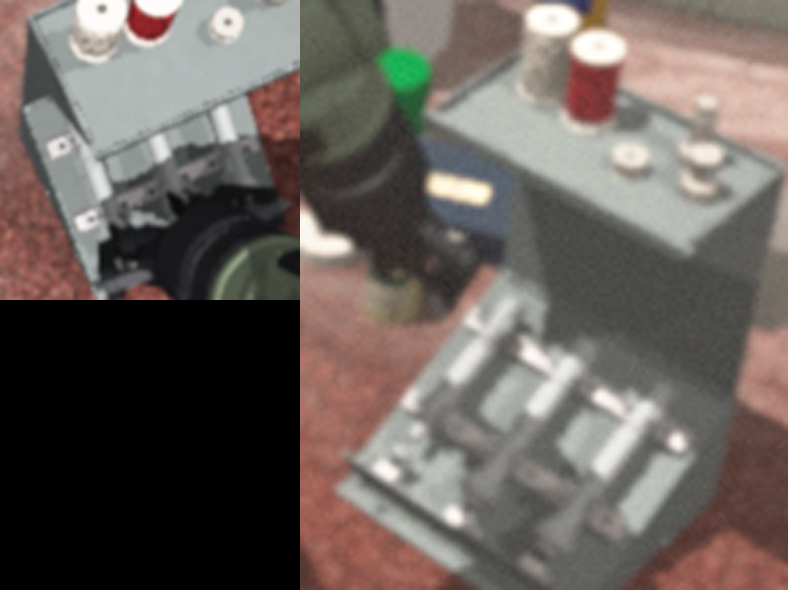

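Side view: the gripper stands left of and above the leftmost punch, about (344,221) full-frame, lined up with it, and the rack is undisturbed. Next I descend to just above grip depth.

Call:
{"name": "move_arm", "arguments": {
  "deltas": [-0.0004, -0.0025, 0.02, 0.15, 0, 0.05, 47, -0.0004, -0.0025, 0.04, 0.15, 0, 0.05, 47, -0.0004, -0.0025, 0.06, 0.15, 0, 0.05, 47, -0.0004, -0.0025, 0.075, 0.15, 0, 0.05, 47, -0.0004, -0.0025, 0.085, 0.15, 0, 0.05, 47, -0.0004, -0.0025, 0.092, 0.15, 0, 0.05, 47, -0.0004, -0.0025, 0.097, 0.15, 0, 0.05, 47, -0.0004, -0.0025, 0.1, 0.15, 0, 0.05, 47, -0.0004, -0.0025, 0.103, 0.15, 0, 0.05, 47, -0.0004, -0.0025, 0.105, 0.15, 0, 0.05, 47, -0.0004, -0.0025, 0.105, 0.15, 0, 0.05, 47]
}}

```text
time: 2.78
tcp_pos: [0.633, 0.1228, 0.0845]
eef_rot: [-0.544, 2.602, 0.135]
wrist_force: [0.5, 0.8, 0.9]
finger_gap: 0.04
grasp_force: 0.0
```

```bash
python3 -c "
from h import *
where('clip')"
```

```text
t 2.78 in clip [ 1.32 -2.08  5.13] rot err [ 0.1  -0.08  0.08] F(site) [1.1 0.5 0.4] M [ 0.07  0.51 -0.  ] gap 40.0 grip 0.0
```

Call:
{"name": "move_arm", "arguments": {
  "deltas": [0, 0.002, 0, 0, 0, 0, 35, 0, 0.002, 0, 0, 0, 0, 28, 0, 0.002, 0, 0, 0, 0, 15, 0, 0.002, 0, 0, 0, 0, 15, 0, 0.002, 0, 0, 0, 0, 15, 0, 0.002, 0, 0, 0, 0, 15],
  "grip_force": 20
}}

```text
time: 3.28
tcp_pos: [0.6321, 0.1246, 0.0844]
eef_rot: [-0.544, 2.602, 0.135]
wrist_force: [0.1, -0.7, 0.1]
finger_gap: 0.0127
grasp_force: 0.0
```

```bash
python3 -c "
from h import *
where('clip')"
```

```text
t 3.28 in clip [ 1.17 -0.03  5.12] rot err [ 0.1  -0.07  0.08] F(site) [-0.1 -0.7  0.2] M [ 0.01  0.44 -0.01] gap 12.7 grip 0.0
```

```bash
python3 - <<'E'
from h import *
import cv2
o=[]
for n,(x,y,w,h) in dict(top=(290,110,100,100),side=(310,180,120,130)).items():
    im=env.camera(n); cv2.imwrite(f"pics/{n}1.png",im); im=im[y:y+h,x:x+w]
    o.append(cv2.resize(im,(400,400*h//w),interpolation=cv2.INTER_CUBIC))
H=max(i.shape[0] for i in o)
cv2.imwrite("pics/f.png",np.hstack([cv2.copyMakeBorder(i,0,H-i.shape[0],0,0,0) for i in o]))
import fit
st=env.state();T=R.from_rotvec(st["eef_rot"]).as_matrix()
for n in("top","side"):
    for k in(0.025,-.05): print(n,k,fit.proj(n,st["tcp_pos"]+T[:,2]*k).round(1))
E
```

```text
top 0.025 [[323.4 163.6]]
top -0.05 [[332.9 170. ]]
side 0.025 [[351.9 252.9]]
side -0.05 [[345.8 241.3]]
```

View pics/f.png

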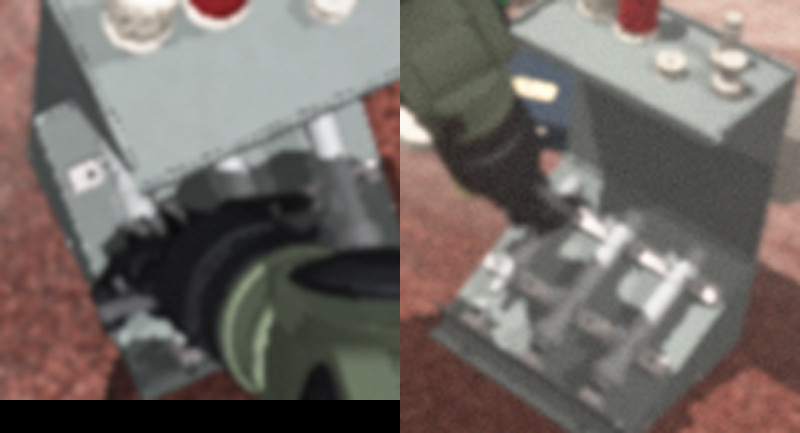

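Top: the gripper covers odd's middle. Side: the fingertips at about (357,247) sit over or beside the upper part of the shank. The fingers closed on nothing, so the depth or slope estimate is off. The kit butts lie in shadow, so I misread them; I'll refit without them.

```bash
sed -i 's/b=\[("c",(254,310))\]/b=[]/; s/b=\[("c",(328,350))\]/b=[]/' fit.py; cat >> fit2.py <<'E'
r=f(p); print("shelf res",(r[-19:-11]*2).round(1))
J=a.jac; cov=np.linalg.inv(J.T@J); print("sd",np.sqrt(np.diag(cov))[:7].round(4))
E
sed 's/np.save/#/' fit2.py | python3 -
python3 - <<'E'
import cv2,numpy as np
im=cv2.imread("pics/side0.png")[220:275,350:410]
im=np.clip((im.astype(float)-60)*2.2,0,255).astype(np.uint8)
im=cv2.resize(im,None,fx=10,fy=10,interpolation=cv2.INTER_CUBIC)
cv2.imwrite("pics/g.png",im)
E
```

```text
[ 6.602e-01  7.070e-02  7.580e-02  4.117e-01 -6.000e-04 -1.400e-03
 -1.400e-03  4.272e-01  2.925e-01  3.262e-01 -8.000e-04 -5.000e-04
  5.003e-01  4.459e-01 -1.971e-01 -6.763e-01]
[-1.   0.2 -0.6  1.1  0.7  0.3 -0.4  0.8  0.  -1.1 -0.5 -0.   0.4 -0.7
 -0.4  0.2 -1.1 -0.5  0.4 -0.6 -0.3  0.5 -0.2  0.2 -0.8 -0.6  0.5 -0.5
  0.6  0.7 -0.6  1.   0.2 -1.3  1.  -0.1 -2.5  0.7  0.3 -0.7  0.8 -0.3
  1.7 -0.   1.4  0.4  0.4 -0.5  0.7 -0.7  2.3  0.2  2.1  0.  -0.3  0.8
 -0.8  0.  -0.5  0.6 -1.1  0.4 -0.2 -0.5 -0.5 -0.3 -0.2  0.5  0.4 -0.2
 -0.7]
clip 0 [0.6362 0.1257 0.0758]
clip 1 [0.6602 0.0707 0.0758]
clip 2 [0.6842 0.0157 0.0758]
rest 0 [0.4095 0.3446 0.036 ]
rest 1 [0.4272 0.2925 0.036 ]
rest 2 [0.4448 0.2404 0.036 ]
shelf res [ 4.2  0.1 -0.6  1.5 -1.7  0.1 -1.1  1.3]
sd [0.0026 0.0025 0.0027 0.0162 0.0025 0.0023 0.0025]
```

View pics/g.png

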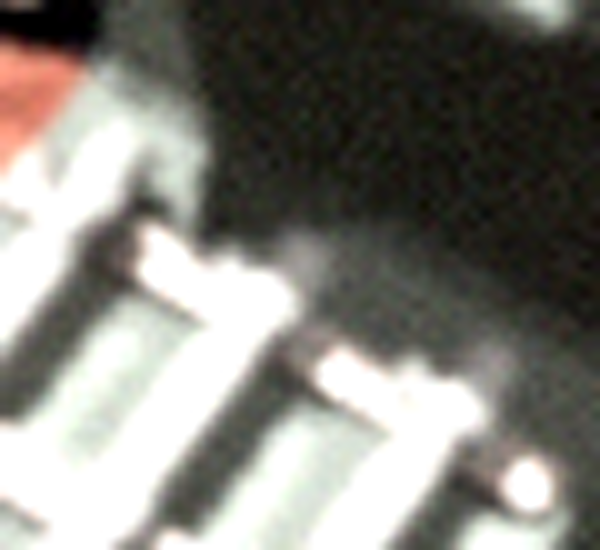

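g.png: the kit butts sit at about (382,243) and (400,254) in shadow, which fits the refit model to within 2 px. I'll check numerically where the fingers cover the view around odd.

```bash
python3 - <<'E'
import cv2,numpy as np
from h import *
import fit
M,o=RM,RO
for n,(x0,x1,y0,y1) in dict(side=(328,376,222,282),top=(304,346,140,200)).items():
    g0=cv2.imread(f"pics/{n}0.png",0).astype(int); g1=cv2.imread(f"pics/{n}1.png",0).astype(int)
    print(n,"axis",[fit.proj(n,o+M@[x,0,0])[0].round(0).tolist() for x in(-.062,-.036,0,.036,.058)])
    st=env.state();T=R.from_rotvec(st["eef_rot"]).as_matrix()
    for k in(-.013,.013): print("tip",fit.proj(n,st["tcp_pos"]+T[:,2]*.025+T[:,1]*k)[0].round(1))
    print("    "+"".join(str(x//10%10) if x%10==0 else " " for x in range(x0,x1)))
    for y in range(y0,y1,2):
        print(y,"".join(" .:-=+*#%@"[min(9,g0[y,x]//26)] for x in range(x0,x1)),"|","".join(" .:-=+*#%@"[min(9,g1[y,x]//26)] for x in range(x0,x1)))
E
```

```text
side axis [[337.0, 269.0], [343.0, 261.0], [351.0, 251.0], [358.0, 241.0], [363.0, 235.0]]
tip [355.6 255.1]
tip [348.2 250.7]
      3         4         5         6         7     
222 #%%%####**+=======--::::::::::::----------:::::: | :::::.::.....:::::::.::.::.:::::-----------:--::
224 ***#***++===++++++++===----::::-----------:::-:: | ..........::::::::...:::::::::::----------::::::
226 =++++=======++++++++++++++++=======-------:::::: | ....::.::::::::........:==+++===++==--=----:::::
228 ---------====+++++=++++++==+++++++=====---:::::: | .::::::::::::..:...::.::=+++++**+++====-----::::
230 +==------=-==++++++=======+++*****+++++===-::::: | .:.::::..::..::..:..:.::-=++*******+++++==--::::
232 ++=======-----====++++++++++**********+++=----:: | .........:.............::-=*****###****++==-::::
234 +====-====--:::----==++++******####*****++=----: | :..................::.::::-+**##%%#******++-----
236 +====-===---:::::--==+**##*+**####*++++**+=----- | -:::........:........:::--=++*#%%#**++***+=-----
238 +=======---------==+++#%%#***#%##*+==++*+=--::-- | +==---:::.............::--====++=
[... 4432 characters left out ...]
++******+++ | ---::---:......::::---::..      ......   .
186 -=---:----:-=+++++++++******#%#*+*****++++ | -=--------::------------:..    ....... ...
188 -----------:-=+++++++++******###*++***++++ | -------------=-----====:...    ......  ..:
190 -----------::=+**++++++******++=--=+**+++* | -----------::::..-=++++++++=:. ...... ..:-
192 -----------::-=+***+++******+===+********+ | -----------:..:-=+*++*******+-:......  .:-
194 -----------::--=*************+*###*=====-- | -----------::--=**+==+=======+*+-..... .:-
196 ------::-:::----=******++++*+++===*##+-::- | -=----:--:::----==--::::::::--==::.......:
198 =====------------=**++++++++==+*%@@@@%+++* | =====-----------:::::::::::::--===+=-:...:
```

The fingertips seem to end short of the shank, so I'll feel for it by descending slowly with the jaws nearly shut.

Call:
{"name": "move_arm", "arguments": {
  "deltas": [0, 0, 0.001, 0, 0, 0, 15, 0, 0, 0.002, 0, 0, 0, 15, 0, 0, 0.003, 0, 0, 0, 15, 0, 0, 0.004, 0, 0, 0, 15, 0, 0, 0.004, 0, 0, 0, 15]
}}

```text
time: 3.8
tcp_pos: [0.6337, 0.1254, 0.0805]
eef_rot: [-0.544, 2.603, 0.135]
wrist_force: [-0.2, 0.8, -0.3]
finger_gap: 0.0126
grasp_force: 0.0
```

```bash
python3 -c "
from h import *
where('clip')"
```

```text
t 3.8 in clip [0.92 0.04 0.79] rot err [ 0.09 -0.04  0.09] F(site) [-0.   0.8 -0.4] M [-0.06  0.45  0.02] gap 12.6 grip 0.0
```

Call:
{"name": "move_arm", "arguments": {
  "deltas": [0, 0, 0.001, 0, 0, 0, 15, 0, 0, 0.002, 0, 0, 0, 15, 0, 0, 0.002, 0, 0, 0, 15]
}}

```text
time: 4.05
tcp_pos: [0.6346, 0.1258, 0.0788]
eef_rot: [-0.544, 2.603, 0.135]
wrist_force: [-0.4, -0.4, 1.7]
finger_gap: 0.0129
grasp_force: 0.0
```

Call:
{"name": "move_arm", "arguments": {
  "deltas": [0, 0, 0.001, 0, 0, 0, 15, 0, 0, 0.001, 0, 0, 0, 15]
}}

```text
time: 4.22
tcp_pos: [0.635, 0.126, 0.078]
eef_rot: [-0.544, 2.603, 0.135]
wrist_force: [-0.1, 0.4, 0.5]
finger_gap: 0.0125
grasp_force: 0.0
```

Call:
{"name": "move_arm", "arguments": {
  "deltas": [0, 0, 0.001, 0, 0, 0, 15, 0, 0, 0.001, 0, 0, 0, 15]
}}

```text
time: 4.38
tcp_pos: [0.6355, 0.1262, 0.0771]
eef_rot: [-0.544, 2.603, 0.135]
wrist_force: [0.8, 0.6, 0.2]
finger_gap: 0.0124
grasp_force: 0.0
```

```bash
python3 -c "
from h import *
where('clip')"
```

```text
t 4.38 in clip [ 1.05  0.02 -3.09] rot err [ 0.09 -0.06  0.08] F(site) [ 0.9  0.2 -0.3] M [-0.    0.48 -0.01] gap 12.4 grip 0.0
```

Call:
{"name": "move_arm", "arguments": {
  "deltas": [0, 0, 0.001, 0, 0, 0, 15, 0, 0, 0.002, 0, 0, 0, 15, 0, 0, 0.002, 0, 0, 0, 15]
}}

```text
time: 4.63
tcp_pos: [0.6363, 0.1265, 0.0753]
eef_rot: [-0.544, 2.603, 0.135]
wrist_force: [-0.6, 0.7, 0.7]
finger_gap: 0.0123
grasp_force: 0.0
```

Call:
{"name": "move_arm", "arguments": {
  "deltas": [0, 0, 0.001, 0, 0, 0, 15, 0, 0, 0.002, 0, 0, 0, 15, 0, 0, 0.002, 0, 0, 0, 15]
}}

```text
time: 4.88
tcp_pos: [0.6372, 0.1269, 0.0735]
eef_rot: [-0.544, 2.603, 0.135]
wrist_force: [-0.3, 0.3, 0.1]
finger_gap: 0.0129
grasp_force: 0.0
```

```bash
python3 - <<'E'
import cv2,numpy as np
from h import *
where('clip')
for n in("side","top"): cv2.imwrite(f"pics/{n}2.png",env.camera(n))
o=[]
for n,(x,y,w,h) in dict(side=(325,215,60,65),top=(300,140,60,65)).items():
    im=cv2.imread(f"pics/{n}2.png")[y:y+h,x:x+w]
    im=np.clip((im/255.)**.6*255,0,255).astype(np.uint8)
    o.append(cv2.resize(im,(400,433),interpolation=cv2.INTER_CUBIC))
cv2.imwrite("pics/i.png",np.hstack(o))
E
```

```text
t 4.88 in clip [ 1.03  0.03 -7.14] rot err [ 0.09 -0.05  0.08] F(site) [-0.   0.4  0.2] M [0.02 0.47 0.04] gap 12.9 grip 0.0
```

View pics/i.png

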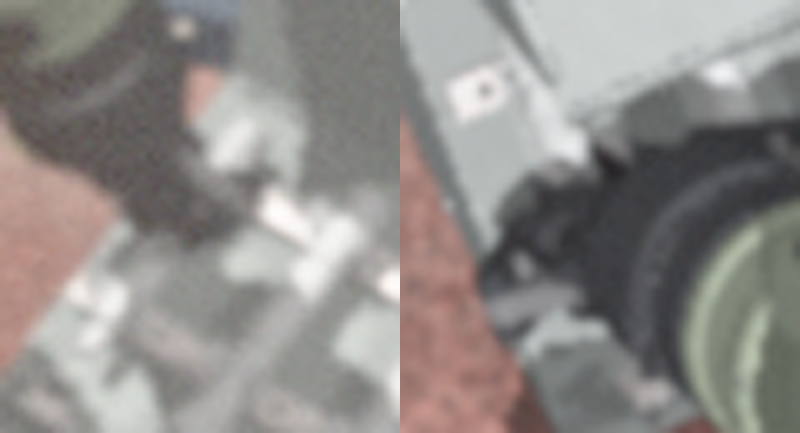

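Side: the dark fingers end at about (354,251), right at odd's shank, yet there is no contact. I'll check hand-eye consistency using the start image, where the fingertips are at about (124,168) in side0.

```bash
python3 - <<'E'
from fit import *
import cv2
T=R.from_rotvec([-.368,-3.1196,.0024]).as_matrix(); t=np.array([.12775,.53438,.21838])
for n in C:
    for k in (.025,.012,-.05):
        print(n,k,[proj(n,t+T[:,2]*k+T[:,1]*s)[0].round(1).tolist() for s in(-.05,0,.05)])
g=cv2.imread("pics/side0.png",0).astype(int)
for y in range(130,180,2): print(y,"".join(" .:-=+*#%@"[min(9,g[y,x]//26)] for x in range(95,145)))
g=cv2.imread("pics/top0.png",0).astype(int)
for y in range(398,420,1): print(y,"".join(" .:-=+*#%@"[min(9,g[y,x]//26)] for x in range(50,120)))
E
```

```text
top 0.025 [[157.3, 416.8], [132.6, 411.0], [108.1, 405.3]]
top 0.012 [[155.1, 419.3], [130.0, 413.4], [105.1, 407.5]]
top -0.05 [[143.8, 432.4], [116.6, 425.9], [89.6, 419.5]]
side 0.025 [[130.6, 188.6], [132.0, 178.6], [133.2, 169.2]]
side 0.012 [[129.8, 184.8], [131.1, 174.9], [132.4, 165.5]]
side -0.05 [[125.4, 166.4], [126.9, 156.7], [128.4, 147.6]]
130 ---::::::-==-:.....................:-=************
132 ---:::::.:=++=-::..................:=*************
134 --::::.:::-=++++===-:..............:-+************
136 --:::::::-=+++++++++=-:.............-=************
138 ---::--=++********+=-:::.::::...:.:.:=++**********
140 ++++++************+=-:.:----:...:...:=+++++++++++*
142 =++*++++**++++++**+=-::-==-::......:-+**********+*
144 :-==+++++++++++++++=-:-===-::::...::=+*###########
146 :::-=++++++++++++++=-:::--::.....:.:-=******######
148 ---==++++++++++++=++=:::::::.....:..:=+*******####
150 =====++**+*+++++++++=-:::::..:......:-=***********
152 =++++*********++*++++-:...:.....:....:=+**********
154 +**+*+***+**+****+*++=-......:..:...::-++*********
156 ++++++++***+*++++++++=-:.
[... 1580 characters left out ...]
--::::-------------------
411 -------------==============----------------:::::...:------------------
412 ----------========--=======---------:----::::::.. .:------:------::---
413 ----------======----------=--------:::-::..:::..  .:-----------------:
414 ----------==-----------::---------:::::...::..    .:-----------------:
415 ----------==--------::....::--:--::......::..     .:-----=------==----
416 ------:---==---:---:..    ..::::::......::..     .:--------------=----
417 ----::::-------::::.       .::::..     .::.      .:-------------------
418 ----::::-------:::.         .....      .::.      .--:-----------------
419 ----:::--------::.                      ...     .:--::----------=-----
```

Both cameras show the fingertips about 30 mm shorter than the stated geometry, so contact should come soon. I'll keep feeling.

Call:
{"name": "move_arm", "arguments": {
  "deltas": [0, 0, 0.001, 0, 0, 0, 15, 0, 0, 0.002, 0, 0, 0, 15, 0, 0, 0.002, 0, 0, 0, 15]
}}

```text
time: 5.23
tcp_pos: [0.6378, 0.1279, 0.0723]
eef_rot: [-0.545, 2.602, 0.137]
wrist_force: [-3.0, 0.4, 5.1]
finger_gap: 0.0128
grasp_force: 3.4
```

Call:
{"name": "move_arm", "arguments": {
  "deltas": [0, 0, 0.001, 0, 0, 0, 15, 0, 0, 0.002, 0, 0, 0, 15, 0, 0, 0.002, 0, 0, 0, 15]
}}

```text
time: 5.48
tcp_pos: [0.6382, 0.128, 0.0717]
eef_rot: [-0.544, 2.602, 0.136]
wrist_force: [-15.4, -3.6, 20.3]
finger_gap: 0.0129
grasp_force: 10.4
```

```bash
python3 -c "
from h import *
where('clip')"
```

```text
t 5.48 in clip [ 1.37  0.62 -9.41] rot err [ 0.04 -0.11  0.08] F(site) [-4.2  2.9 25.2] M [ 0.74  1.19 -0.01] gap 12.9 grip 10.4
```

Contact on the shank (the pads are wedged over it). So the real tip is about 6.4 mm above the axis at reading z≈-8.3. I'll back off, open and go deeper, to about z=-29.

Call:
{"name": "move_arm", "arguments": {
  "deltas": [0, 0, -0.008, 0, 0, 0, 15, 0, 0, -0.014, 0, 0, 0, 40, 0, 0, -0.016, 0, 0, 0, 47, 0, 0, -0.016, 0, 0, 0, 47, 0, 0, -0.016, 0, 0, 0, 47, 0, 0, -0.008, 0, 0, 0, 47, 0, 0, -0.003, 0, 0, 0, 47, 0, 0, 0.0, 0, 0, 0, 47, 0, 0, 0.003, 0, 0, 0, 47, 0, 0, 0.006, 0, 0, 0, 47, 0, 0, 0.008, 0, 0, 0, 47, 0, 0, 0.008, 0, 0, 0, 47]
}}

```text
time: 6.48
tcp_pos: [0.6422, 0.1292, 0.0625]
eef_rot: [-0.544, 2.603, 0.135]
wrist_force: [-0.2, 0.1, 0.5]
finger_gap: 0.0402
grasp_force: 0.0
```

```bash
python3 -c "
from h import *
where('clip')"
```

```text
t 6.48 in clip [  0.71   0.13 -19.51] rot err [ 0.07 -0.02  0.08] F(site) [0.1 0.2 0.5] M [-0.    0.44  0.05] gap 40.2 grip 0.0
```

Call:
{"name": "move_arm", "arguments": {
  "deltas": [0, 0, 0.002, 0, 0, 0, 47, 0, 0, 0.004, 0, 0, 0, 47, 0, 0, 0.006, 0, 0, 0, 47, 0, 0, 0.007, 0, 0, 0, 47, 0, 0, 0.008, 0, 0, 0, 47, 0, 0, 0.009, 0, 0, 0, 47, 0, 0, 0.009, 0, 0, 0, 47]
}}

```text
time: 7.07
tcp_pos: [0.6462, 0.1309, 0.0551]
eef_rot: [-0.544, 2.603, 0.135]
wrist_force: [0.6, -1.1, 0.5]
finger_gap: 0.0402
grasp_force: 0.0
```

Call:
{"name": "move_arm", "arguments": {
  "deltas": [0, 0, 0, 0, 0, 0, 30, 0, 0, 0, 0, 0, 0, 15, 0, 0, 0, 0, 0, 0, 15, 0, 0, 0, 0, 0, 0, 15],
  "grip_force": 20
}}

```text
time: 7.4
tcp_pos: [0.6461, 0.1311, 0.0553]
eef_rot: [-0.544, 2.603, 0.136]
wrist_force: [-2.1, 1.5, 2.2]
finger_gap: 0.0173
grasp_force: 20.2
```

```bash
python3 -c "
from h import *
where('clip')"
```

```text
t 7.4 in clip [  1.13   0.31 -27.85] rot err [ 0.06 -0.07  0.09] F(site) [-0.1  2.2  2.6] M [ 0.26  0.45 -0.06] gap 17.3 grip 20.2
```

Gripped (gap 17 mm, centred). I'll firm the grip and pull straight out.

Call:
{"name": "move_arm", "arguments": {
  "deltas": [0, 0, 0, 0, 0, 0, 10, 0, 0, 0, 0, 0, 0, 10, 0, 0, -0.002, 0, 0, 0, 10, 0, 0, -0.004, 0, 0, 0, 10, 0, 0, -0.006, 0, 0, 0, 10, 0, 0, -0.008, 0, 0, 0, 10, 0, 0, -0.01, 0, 0, 0, 10, 0, 0, -0.012, 0, 0, 0, 10, 0, 0, -0.014, 0, 0, 0, 10, 0, 0, -0.017, 0, 0, 0, 10, 0, 0, -0.022, 0, 0, 0, 10, 0, 0, -0.03, 0, 0, 0, 10, 0, 0, -0.045, 0, 0, 0, 10, 0, 0, -0.065, 0, 0, 0, 10, 0, 0, -0.09, 0, 0, 0, 10, 0, 0, -0.115, 0, 0, 0, 10, 0, 0, -0.13, 0, 0, 0, 10, 0, 0, -0.14, 0, 0, 0, 10, 0, 0, -0.14, 0, 0, 0, 10],
  "grip_force": 100
}}

```text
time: 8.98
tcp_pos: [0.5867, 0.1041, 0.1818]
eef_rot: [-0.543, 2.598, 0.133]
wrist_force: [0.2, 0.3, -1.5]
finger_gap: 0.0151
grasp_force: 99.9
```

```bash
python3 - <<'E'
from h import *
import cv2
where('clip');go('rest1',0,0,120)
im=env.camera("side");cv2.imwrite("pics/side3.png",im)
for n in("side",):
    a=im[240:300,325:385].astype(int).mean(2); 
    for y in range(0,60,3): print(240+y,"".join(" .:-=+*#%@"[min(9,int(v)//26)] for v in a[y]))
E
```

```text
t 8.98 in clip [  2.91  -0.61 114.47] rot err [ 0.22 -0.29  0.05] F(site) [-0.5  0.2 -1.4] M [-0.01  0.63 -0.04] gap 15.1 grip 99.9
rest1 0 0 120 delta [ 0.0713  0.2372 -0.0167] [ 1.04 28.28  4.85]
240 +*##*+============++++++**##%#+==*##*++*****+--:---------:--
243 %%#++=====++====++++++******++==++*+===*##*+=--------====---
246 =================+++************++====+#%@@%******+==++++===
249 ================+**######*##########*++++*##*++*#%%%%#*+==-=
252 ==============+*###################********+=+*%%%%#**+====-
255 ===========*##########################***++*%%@%%#*======+**
258 =========+#%%##*++*****############****++#%%@%%#*==----=+#%@
261 =======+*******++=====+**************++=+**##*+==---==++++++
264 ====+**##*****++==--===========------===+++===----=+*##*****
267 ==+**#########*##*+=--===+++++========+++===---==+*###******
270 +**######%########*++==-----========++====-----==++*#*****##
273 ***#%%#*+=++*#########****+=--===+++==========-----=++***#%@
276 --+*%@@@%*+==+**#####****++====+++=====+===++++==-----===+**
279 +=----=+++++***#*******+====++++===------====+++========+++=
282 ****+==----=+*##*******+=++=======-------------======++=====
285 +***+++*++=----=++**#%@%#+==-----------------:---===++======
288 ====++**#***++==----=*%%%%*+==--------------====++++===-==+=
291 =========+**#****+==--:-:--==+==------------===++++==-------
294 =====-=--====++*#*****+==--:-----------:-----========-------
297 =================++**#***++=----:::----=++=-----------------
```

```bash
python3 - <<'E'
from fit import *
T=R.from_rotvec([-.544,2.603,.135]).as_matrix(); t=np.array([.6372,.1269,.0735])
for nm,d in(("tool",-T[:,2]*.033),("worldz",np.array([0,0,.036]))):
  for n in C: print(nm,n,[proj(n,t+d+T[:,2]*.025+T[:,1]*k+T[:,0]*q)[0].round(1).tolist() for k,q in((-.014,0),(.014,0),(0,-.011),(0,.011))])
# start pose, +y finger etc
import cv2
for n,(x0,x1,y0,y1) in dict(side=(320,380,232,266)).items():
    g=cv2.imread("pics/side2.png",0).astype(int)
    print("    "+"".join(str(x//10%10) if x%10==0 else " " for x in range(x0,x1)))
    for y in range(y0,y1): print(y,"".join(" .:-=+*#%@"[min(9,g[y,x]//18)] for x in range(x0,x1)))
E
```

```text
tool top [[331.2, 162.8], [320.5, 167.9], [324.3, 161.2], [327.5, 169.5]]
tool side [[354.3, 252.3], [346.2, 247.5], [352.5, 246.7], [347.9, 253.0]]
worldz top [[328.6, 156.3], [317.9, 161.3], [321.6, 154.6], [324.9, 163.0]]
worldz side [[357.9, 247.6], [349.8, 242.9], [356.2, 242.1], [351.5, 248.3]]
    2         3         4         5         6         7         
232 %###*=-:::::-----:::-::::::::::-=*#%@@@@@@@@@@%%#**+========
233 #####+-:::::::::::::::::::::::::-+#%@@@@@@@@@@@@%#*+========
234 #####*=-::::::::::::::::::::::::-=*%@@@@@@@@@@@@@%#+========
235 #####*+=:::::::::::::::::::::::-:-+*%@@@@@@@%%@@@%#+========
236 ######*+=::::::::::::::::::::::----+%@@@@@@%#%@@@%#+========
237 #######*+--::::::::::::::::::::----+%@@@@@@##%@@@#*=========
238 ########*+--::::::::::::::::::--===*%@@@@@%**%%@@#+=========
239 #########*+==---:::::::::::::::-==+*%@@@@%#++##%%#+=========
240 #########***++==---:::::::::::::-=++*#%#**+==+*#%#+=========
241 ####***#***##**++=-:::::::::::::--=+++*+==--==+###+=========
242 ####*####**####***=-:::::::::::::-==++++=---=**##*========++
243 #########**###
[... 776 characters left out ...]
+++***#%%%#*++**###**++++++*#@@@@@@@@@@@@@@@@%#*+*
256 **********+++**#@@@%%%#######**+++++++*%%%%%%%%%@@@@@@@#*++*
257 ****+*****++**#@@@@@@@@%#####*+++++++++******###%@@@@@%*+=++
258 **+**++****+*#%@@@@@@@@@%###**+++++++++++===++**#%@@@@#+++++
259 +*+*+++******#%@@@@@@@@@%##**+++++++++++=====+**#%@@@#*+++++
260 +****+++*****#@@@@@@@@@@%#***++++++++++=====+**###%%#*++++*#
261 ++***+++*+**#%@@%%@@@@@@#**#**+++++++++====++*######*++++*#%
262 ++**++*+**##%@@@%#%@@@@%***##**++++++======+*######**+++*#%@
263 ++***+++**#%@@@@@@@@@@%#***###***++++====+++*#####**+++*#@@@
264 *********#%@@@@@@@@@@@#*+**######**++====++*#####**++++*%@@@
265 ********##%@@@@@@@@@@%*++**#**####*++++==+**#####*++++*#@@@@
```

Call:
{"name": "move_arm", "arguments": {
  "deltas": [0.0713, 0.2372, -0.0367, 1.04, 28.28, 4.85, 10, 0.0713, 0.2372, -0.0367, 1.04, 28.28, 4.85, 10, 0.0713, 0.2372, -0.0367, 1.04, 28.28, 4.85, 10, 0.0713, 0.2372, -0.0367, 1.04, 28.28, 4.85, 10, 0.0713, 0.2372, -0.0267, 1.04, 28.28, 4.85, 10, 0.0713, 0.2372, -0.0267, 1.04, 28.28, 4.85, 10, 0.0713, 0.2372, -0.0167, 1.04, 28.28, 4.85, 10, 0.0713, 0.2372, -0.0167, 1.04, 28.28, 4.85, 10, 0.0713, 0.2372, -0.0167, 1.04, 28.28, 4.85, 10, 0.0713, 0.2372, -0.0167, 1.04, 28.28, 4.85, 10]
}}

```text
time: 9.87
tcp_pos: [0.4267, 0.2928, 0.1594]
eef_rot: [0.507, -3.096, -0.001]
wrist_force: [0.7, 0.2, -2.0]
finger_gap: 0.0145
grasp_force: 99.7
```

```bash
python3 - <<'E'
from h import *
import cv2, fit
where('rest1');go('rest1',0,0,25)
st=env.state();T=R.from_rotvec(st["eef_rot"]).as_matrix()
g=st["tcp_pos"]-T[:,2]*.022   # believed shank axis point
for n,(x0,x1,y0,y1) in dict(side=(205,300,195,262),top=(215,320,215,300)).items():
    im=env.camera(n);cv2.imwrite(f"pics/{n}4.png",im)
    print(n,"believed nose, grip, butt:",[fit.proj(n,g-T[:,0]*k)[0].round(1).tolist() for k in(-.062,0,.058)])
    a=cv2.cvtColor(im,cv2.COLOR_BGR2HSV).astype(int)
    print("    "+"".join(str(x//10%10) if x%10==0 else " " for x in range(x0,x1)))
    for y in range(y0,y1,2): print(y,"".join(("o" if a[y,x,1]>90 else " .:-=+*#%@"[min(9,a[y,x,2]//26)]) for x in range(x0,x1)))
E
```

```text
t 9.87 in rest1 [ -0.48  -0.12 117.42] rot err [-0.09  0.26  0.04] F(site) [ 0.7 -0.  -2. ] M [ 0.   -0.01 -0.03] gap 14.5 grip 99.7
rest1 0 0 25 delta [-0.0009 -0.      0.0924] [ 0.09 -0.26 -0.04]
side believed nose, grip, butt: [[239.3, 213.6], [257.3, 204.4], [273.4, 196.1]]
         1         2         3         4         5         6         7         8         9         
195 ****+oooooooooooooooooooooooooooooooooooooooo---::::::::o:::::::::-=+*ooooooooooo##############
197 ****+oo=o=ooooooooooooooooooooooooooooooooooo==-:::::::::::::::::-===+ooooooooooo#%%%%%%%%%%###
199 *****++===============ooooooooooooooooooooo-===-:::::::::::::--======oooooooooooo*##%%%%%%%%%%%
201 ********+++****+++++++++===+=+=====ooooooo-=+*+===+==-:::::-==++***++++++ooooooo===+******#####
203 ****++++++*****########**++o+++==========-=+*##%%%#+=-:::::=+**###########********************+
205 ****+++++++++*****######*************+++**#%%%%%#**+==-:::-=**#########################*#######
207 ******++++o+ooo**************o*oo**o*##%%%%%##**+++===-:::=+**#########################*###*##*
209 +*******+++ooooo+
[... 6898 characters left out ...]
-----::::::::::=#@@@%*=-:ooooooooooooooo
289 +++++++++++++++++++++++++++++++++++++++++===================-----------:::::::::-#@@%*ooooooooooooooooooo
291 +++++++++++++++++++++++++++++++++++++++++=====================-----------::::::::-+oooooooooooooooooooooo
293 ++++++++++++++++++++++++++++++++++++++++++====================------------::::::::-oooooooooooooooooooooo
295 ++++++++++++++++++++++++++++++++++++++++++++====================-----------:::::::::ooooooooooooooooooooo
297 ++++++++++++++++++++++++++++++++++++++++++++====================-=----------:::::::::oooooooooooooooooooo
299 +++++++++++++++++++++++++++++++++++++++++++++=====================------------::::::::-oooooooooooooooooo
```

Side: the held punch's nose is at about (239,211), against (239,213.6) predicted. So odd is held near its origin, a few mm higher than assumed. I'll lower it to the middle rests and feel for the V's.

Call:
{"name": "move_arm", "arguments": {
  "deltas": [-0.0005, 0, 0.03, 0.09, -0.26, 0, 10, -0.0005, 0, 0.06, 0.09, -0.26, 0, 10, -0.0005, 0, 0.085, 0.09, -0.26, 0, 10, -0.0005, 0, 0.105, 0.09, -0.26, 0, 10, -0.0005, 0, 0.12, 0.09, -0.26, 0, 10, -0.0005, 0, 0.13, 0.09, -0.26, 0, 10, -0.0005, 0, 0.133, 0.09, -0.26, 0, 10, -0.0005, 0, 0.135, 0.09, -0.26, 0, 10, -0.0005, 0, 0.135, 0.09, -0.26, 0, 10]
}}

```text
time: 10.72
tcp_pos: [0.4267, 0.2938, 0.0253]
eef_rot: [-0.509, 3.099, 0.001]
wrist_force: [-0.0, -0.2, -3.0]
finger_gap: 0.0151
grasp_force: 99.7
```

```bash
python3 -c "
from h import *
where('rest1')"
```

```text
t 10.72 in rest1 [ -0.08   0.74 -16.7 ] rot err [-0.03 -0.08  0.01] F(site) [-0.1 -0.2 -3. ] M [-0.03 -0.02  0.02] gap 15.1 grip 99.7
```

Call:
{"name": "move_arm", "arguments": {
  "deltas": [0, 0, 0.002, 0, 0, 0, 10, 0, 0, 0.004, 0, 0, 0, 10, 0, 0, 0.005, 0, 0, 0, 10, 0, 0, 0.005, 0, 0, 0, 10]
}}

```text
time: 11.05
tcp_pos: [0.426, 0.2939, 0.0199]
eef_rot: [-0.51, 3.099, 0.001]
wrist_force: [0.5, -0.2, -2.5]
finger_gap: 0.0147
grasp_force: 99.7
```

Call:
{"name": "move_arm", "arguments": {
  "deltas": [0, 0, 0.001, 0, 0, 0, 10, 0, 0, 0.002, 0, 0, 0, 10, 0, 0, 0.003, 0, 0, 0, 10, 0, 0, 0.003, 0, 0, 0, 10]
}}

```text
time: 11.38
tcp_pos: [0.4258, 0.2938, 0.0165]
eef_rot: [0.51, -3.1, -0.001]
wrist_force: [-0.6, 0.2, -1.4]
finger_gap: 0.0147
grasp_force: 99.7
```

```bash
python3 -c "
from h import *
where('rest1')"
```

```text
t 11.38 in rest1 [ -1.     1.05 -25.46] rot err [-0.02 -0.   -0.04] F(site) [-0.5  0.3 -1.4] M [0.03 0.   0.04] gap 14.7 grip 99.7
```

Call:
{"name": "move_arm", "arguments": {
  "deltas": [0, 0, 0.001, 0, 0, 0, 10, 0, 0, 0.002, 0, 0, 0, 10, 0, 0, 0.003, 0, 0, 0, 10, 0, 0, 0.003, 0, 0, 0, 10]
}}

```text
time: 11.72
tcp_pos: [0.4257, 0.2937, 0.0135]
eef_rot: [0.51, -3.1, -0.001]
wrist_force: [0.1, 0.8, -1.1]
finger_gap: 0.0145
grasp_force: 99.7
```

Call:
{"name": "move_arm", "arguments": {
  "deltas": [0, 0, 0.001, 0, 0, 0, 10, 0, 0, 0.002, 0, 0, 0, 10, 0, 0, 0.002, 0, 0, 0, 10]
}}

```text
time: 11.97
tcp_pos: [0.4262, 0.2936, 0.0119]
eef_rot: [-0.51, 3.099, -0.0]
wrist_force: [-0.1, -1.0, -0.8]
finger_gap: 0.0147
grasp_force: 100.1
```

Call:
{"name": "move_arm", "arguments": {
  "deltas": [0, 0, 0.001, 0, 0, 0, 10, 0, 0, 0.002, 0, 0, 0, 10, 0, 0, 0.002, 0, 0, 0, 10]
}}

```text
time: 12.22
tcp_pos: [0.4267, 0.293, 0.0109]
eef_rot: [-0.509, 3.098, -0.003]
wrist_force: [-1.0, -5.6, 10.3]
finger_gap: 0.0152
grasp_force: 101.4
```

```bash
python3 -c "
from h import *
where('rest1')"
```

```text
t 12.22 in rest1 [-3.700e-01  2.000e-02 -3.108e+01] rot err [ 0.11 -0.09 -0.01] F(site) [-2.7 -5.  10.3] M [-0.79  0.59  0.1 ] gap 15.2 grip 101.4
```

Contact is felt, with a wall push towards -y. I'll shift 1 mm and release.

Call:
{"name": "move_arm", "arguments": {
  "deltas": [0, -0.001, 0, 0, 0, 0, 10, 0, -0.0015, 0.0005, 0, 0, 0, 10, 0, -0.0015, 0.001, 0, 0, 0, 10]
}}

```text
time: 12.47
tcp_pos: [0.4268, 0.2929, 0.0107]
eef_rot: [-0.51, 3.098, 0.003]
wrist_force: [-5.4, -2.9, 23.2]
finger_gap: 0.0145
grasp_force: 102.5
```

```bash
python3 -c "
from h import *
where('rest1')"
```

```text
t 12.47 in rest1 [ -0.31  -0.07 -31.32] rot err [-0.08 -0.1  -0.06] F(site) [-6.  -1.  23.2] M [-0.09  1.35  0.15] gap 14.5 grip 102.5
```

Call:
{"name": "move_arm", "arguments": {
  "deltas": [0, 0, -0.001, 0, 0, 0, 15, 0, 0, -0.001, 0, 0, 0, 25, 0, 0, -0.001, 0, 0, 0, 35, 0, 0, -0.001, 0, 0, 0, 47, 0, 0, -0.001, 0, 0, 0, 47, 0, 0, -0.001, 0, 0, 0, 47, 0, 0, -0.01, 0, 0, 0, 47, 0, 0, -0.03, 0, 0, 0, 47, 0, 0, -0.06, 0, 0, 0, 47, 0, 0, -0.065, 0, 0, 0, 47, 0, 0, -0.065, 0, 0, 0, 47],
  "grip_force": 60
}}

```text
time: 13.38
tcp_pos: [0.4284, 0.2934, 0.0764]
eef_rot: [-0.509, 3.095, 0.003]
wrist_force: [1.1, -0.8, -0.1]
finger_gap: 0.04
grasp_force: 0.0
```

```bash
python3 -c "
from h import *
where('rest0');go('rest0',-1,0,32);go('rest0',-1,0,-28)"
```

```text
t 13.38 in rest0 [  1.36 -55.14  34.38] rot err [-0.06 -0.31 -0.04] F(site) [ 0.7 -1.1 -0.1] M [ 0.   -0.03 -0.03] gap 40.0 grip 0.0
rest0 -1 0 32 delta [0.0023 0.0551 0.0024] [0.06 0.31 0.04]
rest0 -1 0 -28 delta [0.0026 0.0551 0.0624] [0.06 0.31 0.04]
```

Call:
{"name": "move_arm", "arguments": {
  "deltas": [0.0026, 0.03, 0, 0.06, 0.31, 0.04, 47, 0.0026, 0.0551, 0, 0.06, 0.31, 0.04, 47, 0.0026, 0.0551, 0.005, 0.06, 0.31, 0.04, 47, 0.0026, 0.0551, 0.025, 0.06, 0.31, 0.04, 47, 0.0026, 0.0551, 0.045, 0.06, 0.31, 0.04, 47, 0.0026, 0.0551, 0.056, 0.06, 0.31, 0.04, 47, 0.0026, 0.0551, 0.062, 0.06, 0.31, 0.04, 47, 0.0026, 0.0551, 0.065, 0.06, 0.31, 0.04, 47, 0.0026, 0.0551, 0.066, 0.06, 0.31, 0.04, 47, 0.0026, 0.0551, 0.066, 0.06, 0.31, 0.04, 47]
}}

```text
time: 14.22
tcp_pos: [0.4066, 0.3437, 0.008]
eef_rot: [0.508, -3.096, 0.002]
wrist_force: [0.0, 0.6, 0.7]
finger_gap: 0.0402
grasp_force: 0.0
```

```bash
python3 -c "
from h import *
where('rest0')"
```

```text
t 14.22 in rest0 [ -3.19  -0.51 -33.99] rot err [0.03 0.27 0.02] F(site) [0.2 0.5 0.7] M [0.04 0.02 0.08] gap 40.2 grip 0.0
```

Call:
{"name": "move_arm", "arguments": {
  "deltas": [0, 0, 0, 0, 0, 0, 30, 0, 0, 0, 0, 0, 0, 20, 0, 0, 0, 0, 0, 0, 10, 0, 0, 0, 0, 0, 0, 10, 0, 0, 0, 0, 0, 0, 10],
  "grip_force": 20
}}

```text
time: 14.63
tcp_pos: [0.4069, 0.3442, 0.0085]
eef_rot: [0.509, -3.097, 0.001]
wrist_force: [-0.6, 0.3, 6.1]
finger_gap: 0.0172
grasp_force: 19.9
```

```bash
python3 -c "
from h import *
where('rest0')"
```

```text
t 14.63 in rest0 [ -2.77  -0.19 -33.46] rot err [ 0.02  0.2  -0.  ] F(site) [-0.4  0.5  6.1] M [ 0.    0.03 -0.02] gap 17.2 grip 19.9
```

Spare gripped. I'll firm the grip and lift.

Call:
{"name": "move_arm", "arguments": {
  "deltas": [0, 0, 0, 0, 0, 0, 10, 0, 0, 0, 0, 0, 0, 10, 0, 0, -0.005, 0, 0, 0, 10, 0, 0, -0.02, 0, 0, 0, 10, 0, 0, -0.05, 0, 0, 0, 10, 0, 0, -0.09, 0, 0, 0, 10, 0, 0, -0.13, 0, 0, 0, 10, 0, 0, -0.17, 0, 0, 0, 10, 0, 0, -0.19, 0, 0, 0, 10, 0, 0, -0.19, 0, 0, 0, 10],
  "grip_force": 100
}}

```text
time: 15.47
tcp_pos: [0.4097, 0.3458, 0.2031]
eef_rot: [-0.509, 3.097, 0.003]
wrist_force: [0.1, -0.1, -1.3]
finger_gap: 0.0148
grasp_force: 97.7
```

```bash
python3 -c "
from h import *
where('rest0');go('clip',9,0.3,110)"
```

```text
t 15.47 in rest0 [  0.41   0.53 161.15] rot err [-0.08 -0.2  -0.  ] F(site) [ 0.  -0.2 -1.3] M [ 0.02 -0.1   0.01] gap 14.8 grip 97.7
clip 9 0.3 110 delta [-0.0977 -0.2842  0.0224] [ -1.17 -27.78  -4.97]
```

Call:
{"name": "move_arm", "arguments": {
  "deltas": [-0.0977, -0.2842, 0.0024, -1.17, -27.78, -4.97, 10, -0.0977, -0.2842, 0.0024, -1.17, -27.78, -4.97, 10, -0.0977, -0.2842, 0.0024, -1.17, -27.78, -4.97, 10, -0.0977, -0.2842, 0.0024, -1.17, -27.78, -4.97, 10, -0.0977, -0.2842, 0.0024, -1.17, -27.78, -4.97, 10, -0.0977, -0.2842, 0.0124, -1.17, -27.78, -4.97, 10, -0.0977, -0.2842, 0.0224, -1.17, -27.78, -4.97, 10, -0.0977, -0.2842, 0.0224, -1.17, -27.78, -4.97, 10, -0.0977, -0.2842, 0.0224, -1.17, -27.78, -4.97, 10, -0.0977, -0.2842, 0.0224, -1.17, -27.78, -4.97, 10, -0.0977, -0.2842, 0.0224, -1.17, -27.78, -4.97, 10]
}}

```text
time: 16.38
tcp_pos: [0.5889, 0.107, 0.1739]
eef_rot: [-0.55, 2.614, 0.134]
wrist_force: [-0.1, 0.9, -0.9]
finger_gap: 0.015
grasp_force: 98.1
```

```bash
python3 -c "
from h import *
where('clip');go('clip',9,0.3,0)"
```

```text
t 16.38 in clip [  1.93   1.23 106.02] rot err [-0.04  0.63 -0.03] F(site) [-0.2  0.8 -0.9] M [-0.    0.51  0.04] gap 15.0 grip 98.1
clip 9 0.3 0 delta [-0.0082 -0.001   0.1059] [ 0.04 -0.63  0.03]
```

Call:
{"name": "move_arm", "arguments": {
  "deltas": [-0.008, -0.001, 0.02, 0, -0.63, 0, 10, -0.008, -0.001, 0.045, 0, -0.63, 0, 10, -0.008, -0.001, 0.07, 0, -0.63, 0, 10, -0.008, -0.001, 0.09, 0, -0.63, 0, 10, -0.008, -0.001, 0.1, 0, -0.63, 0, 10, -0.008, -0.001, 0.108, 0, -0.63, 0, 10, -0.008, -0.001, 0.112, 0, -0.63, 0, 10, -0.008, -0.001, 0.114, 0, -0.63, 0, 10, -0.008, -0.001, 0.114, 0, -0.63, 0, 10, -0.008, -0.001, 0.114, 0, -0.63, 0, 10]
}}

```text
time: 17.22
tcp_pos: [0.6459, 0.1291, 0.0786]
eef_rot: [-0.546, 2.6, 0.135]
wrist_force: [-0.5, -0.5, -0.4]
finger_gap: 0.0152
grasp_force: 98.1
```

```bash
python3 -c "
from h import *
where('clip');go('clip',9,0.3,-14)"
```

```text
t 17.22 in clip [11.25 -1.49 -6.85] rot err [ 0.09 -0.2  -0.04] F(site) [-0.8 -0.3  0. ] M [0.01 0.59 0.02] gap 15.2 grip 98.1
clip 9 0.3 -14 delta [0.0023 0.0018 0.0071] [-0.09  0.2   0.04]
```

Call:
{"name": "move_arm", "arguments": {
  "deltas": [0.0023, 0.0018, 0.002, 0, 0.2, 0, 10, 0.0023, 0.0018, 0.004, 0, 0.2, 0, 10, 0.0023, 0.0018, 0.006, 0, 0.2, 0, 10, 0.0023, 0.0018, 0.007, 0, 0.2, 0, 10, 0.0023, 0.0018, 0.007, 0, 0.2, 0, 10, 0.0023, 0.0018, 0.007, 0, 0.2, 0, 10]
}}

```text
time: 17.72
tcp_pos: [0.6461, 0.1314, 0.0704]
eef_rot: [-0.547, 2.604, 0.135]
wrist_force: [-0.2, 0.2, 0.5]
finger_gap: 0.0145
grasp_force: 98.2
```

```bash
python3 -c "
from h import *
where('clip')"
```

```text
t 17.72 in clip [  8.31   0.54 -14.52] rot err [ 0.04  0.06 -0.02] F(site) [0.2 0.2 0.5] M [ 0.18  0.6  -0.09] gap 14.5 grip 98.2
```

Now I press in step by step, watching the force.

Call:
{"name": "move_arm", "arguments": {
  "deltas": [0, 0, 0.002, 0, 0, 0, 10, 0, 0, 0.004, 0, 0, 0, 10, 0, 0, 0.004, 0, 0, 0, 10]
}}

```text
time: 17.97
tcp_pos: [0.6483, 0.1318, 0.0679]
eef_rot: [-0.547, 2.603, 0.133]
wrist_force: [-2.3, -1.2, 6.0]
finger_gap: 0.0147
grasp_force: 99.0
```

Call:
{"name": "move_arm", "arguments": {
  "deltas": [0, 0, 0.001, 0, 0, 0, 10, 0, 0, 0.003, 0, 0, 0, 10, 0, 0, 0.003, 0, 0, 0, 10]
}}

```text
time: 18.22
tcp_pos: [0.65, 0.1325, 0.0652]
eef_rot: [-0.547, 2.602, 0.134]
wrist_force: [-1.3, 0.5, 3.2]
finger_gap: 0.0149
grasp_force: 98.7
```

```bash
python3 -c "
from h import *
where('clip')"
```

```text
t 18.22 in clip [ 9.410e+00  2.000e-02 -2.108e+01] rot err [ 0.1  -0.05 -0.04] F(site) [0.6 1.  3.3] M [ 0.06  0.39 -0.02] gap 14.9 grip 98.7
```

Call:
{"name": "move_arm", "arguments": {
  "deltas": [0, 0, 0.001, 0, 0, 0, 10, 0, 0, 0.002, 0, 0, 0, 10, 0, 0, 0.003, 0, 0, 0, 10]
}}

```text
time: 18.47
tcp_pos: [0.6509, 0.1332, 0.0619]
eef_rot: [-0.547, 2.603, 0.134]
wrist_force: [-0.4, 1.1, 0.7]
finger_gap: 0.0147
grasp_force: 98.5
```

Call:
{"name": "move_arm", "arguments": {
  "deltas": [0, 0, 0.001, 0, 0, 0, 10, 0, 0, 0.002, 0, 0, 0, 10, 0, 0, 0.003, 0, 0, 0, 10]
}}

```text
time: 18.72
tcp_pos: [0.6516, 0.1338, 0.0583]
eef_rot: [-0.547, 2.605, 0.135]
wrist_force: [1.0, 2.2, -2.3]
finger_gap: 0.0151
grasp_force: 98.1
```

```bash
python3 -c "
from h import *
where('clip')"
```

```text
t 18.72 in clip [  7.88   0.52 -28.06] rot err [ 0.05  0.1  -0.02] F(site) [ 0.5  1.6 -2.8] M [ 0.22  0.35 -0.11] gap 15.1 grip 98.1
```

Call:
{"name": "move_arm", "arguments": {
  "deltas": [0, 0, 0.001, 0, 0, 0, 10, 0, 0, 0.002, 0, 0, 0, 10, 0, 0, 0.002, 0, 0, 0, 10]
}}

```text
time: 18.97
tcp_pos: [0.6518, 0.134, 0.0567]
eef_rot: [-0.547, 2.606, 0.135]
wrist_force: [-2.1, 0.1, 2.2]
finger_gap: 0.0151
grasp_force: 98.8
```

```bash
python3 -c "
from h import *
where('clip')"
```

```text
t 18.97 in clip [  7.45   0.66 -29.62] rot err [ 0.04  0.14 -0.01] F(site) [-0.7  0.9  2.8] M [ 0.12  0.63 -0.13] gap 15.1 grip 98.8
```

Call:
{"name": "move_arm", "arguments": {
  "deltas": [0, 0, 0.001, 0, 0, 0, 10, 0, 0, 0.0015, 0, 0, 0, 10, 0, 0, 0.0015, 0, 0, 0, 10]
}}

```text
time: 19.22
tcp_pos: [0.652, 0.134, 0.0566]
eef_rot: [-0.546, 2.605, 0.134]
wrist_force: [-12.1, -3.9, 16.0]
finger_gap: 0.0151
grasp_force: 100.7
```

```bash
python3 -c "
from h import *
where('clip')"
```

```text
t 19.22 in clip [  7.56   0.57 -29.83] rot err [0.07 0.12 0.01] F(site) [-3.7  1.3 20.1] M [ 0.39  1.23 -0.08] gap 15.1 grip 100.7
```

Home in both clips (it bottomed at -29.8, as predicted). I'll ease the press and slide down to feel for the stop.

Call:
{"name": "move_arm", "arguments": {
  "deltas": [0, 0, -0.0015, 0, 0, 0, 10, 0.001, 0, -0.0015, 0, 0, 0, 10, 0.002, 0, -0.0015, 0, 0, 0, 10, 0.003, 0, -0.0015, 0, 0, 0, 10, 0.003, 0, -0.0015, 0, 0, 0, 10]
}}

```text
time: 19.63
tcp_pos: [0.6506, 0.1334, 0.056]
eef_rot: [-0.548, 2.603, 0.135]
wrist_force: [0.4, 2.2, 2.1]
finger_gap: 0.0153
grasp_force: 98.2
```

```bash
python3 -c "
from h import *
where('clip')"
```

```text
t 19.63 in clip [  5.95   0.61 -29.59] rot err [ 0.03 -0.01 -0.06] F(site) [2.1 1.8 1.2] M [ 0.43  0.1  -0.1 ] gap 15.3 grip 98.2
```

Call:
{"name": "move_arm", "arguments": {
  "deltas": [0.001, 0, 0, 0, 0, 0, 10, 0.002, 0, 0, 0, 0, 0, 10, 0.002, 0, 0, 0, 0, 0, 10]
}}

```text
time: 19.88
tcp_pos: [0.6485, 0.1325, 0.0548]
eef_rot: [-0.547, 2.604, 0.135]
wrist_force: [0.7, 2.7, 2.1]
finger_gap: 0.0148
grasp_force: 98.2
```

```bash
python3 -c "
from h import *
where('clip')"
```

```text
t 19.88 in clip [  3.35   0.61 -29.56] rot err [ 0.04  0.05 -0.04] F(site) [2.5 2.2 1. ] M [ 0.58  0.08 -0.1 ] gap 14.8 grip 98.2
```

Call:
{"name": "move_arm", "arguments": {
  "deltas": [0.001, 0, 0, 0, 0, 0, 10, 0.002, 0, 0, 0, 0, 0, 10, 0.002, 0, 0, 0, 0, 0, 10]
}}

```text
time: 20.13
tcp_pos: [0.6466, 0.1316, 0.0537]
eef_rot: [-0.547, 2.604, 0.135]
wrist_force: [-0.0, 3.2, 2.0]
finger_gap: 0.0149
grasp_force: 98.2
```

```bash
python3 -c "
from h import *
where('clip')"
```

```text
t 20.13 in clip [  0.99   0.57 -29.57] rot err [ 0.05  0.08 -0.03] F(site) [2.  2.9 1.1] M [ 0.55  0.11 -0.1 ] gap 14.9 grip 98.2
```

Sliding steadily at about 2 N. I'll continue.

Call:
{"name": "move_arm", "arguments": {
  "deltas": [0.001, 0, 0, 0, 0, 0, 10, 0.002, 0, 0, 0, 0, 0, 10, 0.002, 0, 0, 0, 0, 0, 10]
}}

```text
time: 20.38
tcp_pos: [0.6465, 0.1316, 0.0538]
eef_rot: [-0.547, 2.601, 0.136]
wrist_force: [3.2, 5.5, 1.1]
finger_gap: 0.0149
grasp_force: 98.2
```

```bash
python3 -c "
from h import *
where('clip')"
```

```text
t 20.38 in clip [  0.95   0.56 -29.42] rot err [ 0.02 -0.11 -0.06] F(site) [ 5.1  3.7 -1.5] M [ 0.86 -0.52 -0.21] gap 14.9 grip 98.2
```

Call:
{"name": "move_arm", "arguments": {
  "deltas": [0.001, 0, 0, 0, 0, 0, 10, 0.002, 0, 0, 0, 0, 0, 10, 0.002, 0, 0, 0, 0, 0, 10]
}}

```text
time: 20.63
tcp_pos: [0.6465, 0.1315, 0.054]
eef_rot: [-0.548, 2.598, 0.137]
wrist_force: [5.7, 7.6, 0.4]
finger_gap: 0.015
grasp_force: 98.1
```

```bash
python3 -c "
from h import *
where('clip')"
```

```text
t 20.63 in clip [  1.03   0.48 -29.27] rot err [ 0.  -0.3 -0.1] F(site) [ 7.5  4.6 -3.5] M [ 0.93 -1.09 -0.29] gap 15.0 grip 98.1
```

Call:
{"name": "move_arm", "arguments": {
  "deltas": [0.001, 0, 0, 0, 0, 0, 10, 0.002, 0, 0, 0, 0, 0, 10, 0.002, 0, 0, 0, 0, 0, 10]
}}

```text
time: 20.88
tcp_pos: [0.6465, 0.1314, 0.0541]
eef_rot: [-0.548, 2.594, 0.138]
wrist_force: [9.2, 9.8, 0.5]
finger_gap: 0.0149
grasp_force: 97.9
```

```bash
python3 -c "
from h import *
where('clip')"
```

```text
t 20.88 in clip [  1.09   0.43 -29.15] rot err [-0.02 -0.49 -0.15] F(site) [11.2  5.3 -5.4] M [ 1.09 -1.74 -0.27] gap 14.9 grip 97.9
```

Stop felt at x≈1.0 (11 N). I'll ease most of that and release.

Call:
{"name": "move_arm", "arguments": {
  "deltas": [-0.002, -0.0005, 0.0005, 0, 0, 0, 10, -0.0035, -0.001, 0.001, 0, 0, 0, 10, -0.0035, -0.001, 0.001, 0, 0, 0, 10, -0.0035, -0.001, 0.001, 0, 0, 0, 10]
}}

```text
time: 21.22
tcp_pos: [0.6467, 0.1315, 0.0536]
eef_rot: [-0.548, 2.6, 0.138]
wrist_force: [-4.1, 6.1, 10.8]
finger_gap: 0.0151
grasp_force: 100.0
```

```bash
python3 -c "
from h import *
where('clip')"
```

```text
t 21.22 in clip [  1.     0.4  -29.69] rot err [-0.07 -0.16 -0.08] F(site) [ 3.9  7.3 10.2] M [ 1.37 -0.36 -0.22] gap 15.1 grip 100.0
```

Call:
{"name": "move_arm", "arguments": {
  "deltas": [0, 0.001, -0.0005, 0, 0, 0, 10, 0, 0.002, -0.0005, 0, 0, 0, 10, 0, 0.002, -0.0005, 0, 0, 0, 15, 0, 0.002, -0.0005, 0, 0, 0, 20, 0, 0.002, -0.0005, 0, 0, 0, 28, 0, 0.002, -0.0005, 0, 0, 0, 38, 0, 0.002, -0.0005, 0, 0, 0, 47, 0, 0.002, -0.0005, 0, 0, 0, 47, 0, 0.002, -0.0005, 0, 0, 0, 47],
  "grip_force": 20
}}

```text
time: 21.97
tcp_pos: [0.6439, 0.1313, 0.0515]
eef_rot: [-0.547, 2.606, 0.134]
wrist_force: [0.5, -0.1, 0.2]
finger_gap: 0.04
grasp_force: 0.0
```

```bash
python3 -c "
from h import *
where('clip')"
```

```text
t 21.97 in clip [ -2.38   1.37 -30.31] rot err [0.07 0.16 0.  ] F(site) [ 0.5 -0.3 -0. ] M [-0.    0.42 -0.03] gap 40.0 grip 0.0
```

Released with no load left. Next I retract straight out, high and clear, then check both punches in the images numerically.

Call:
{"name": "move_arm", "arguments": {
  "deltas": [0, 0, -0.005, 0, 0, 0, 47, 0, 0, -0.015, 0, 0, 0, 47, 0, 0, -0.03, 0, 0, 0, 47, 0, 0, -0.055, 0, 0, 0, 47, 0, 0, -0.09, 0, 0, 0, 47, 0, 0, -0.12, 0, 0, 0, 47, 0, 0, -0.15, 0, 0, 0, 47, 0, 0, -0.18, 0, 0, 0, 47, 0, 0, -0.2, 0, 0, 0, 47, 0, 0, -0.2, 0, 0, 0, 47, -0.05, 0.05, -0.2, 0, 0, 0, 47, -0.05, 0.15, -0.2, 0, 0, 0, 47, -0.05, 0.25, -0.2, 0, 0, 0, 47, -0.05, 0.3, -0.2, 0, 0, 0, 47, -0.05, 0.3, -0.2, 0, 0, 0, 47, -0.05, 0.3, -0.2, 0, 0, 0, 47, -0.05, 0.3, -0.2, 0, 0, 0, 47, -0.05, 0.3, -0.2, 0, 0, 0, 47]
}}

```text
time: 23.47
tcp_pos: [0.4763, 0.3904, 0.2519]
eef_rot: [-0.552, 2.603, 0.137]
wrist_force: [0.5, -0.1, 0.4]
finger_gap: 0.0401
grasp_force: 0.0
```

```bash
python3 - <<'E'
from h import *
import cv2,fit
print(env.state()["time"],env.state()["tcp_pos"])
g={}
for n in("side","top"):
    im=env.camera(n); cv2.imwrite(f"pics/{n}5.png",im); g[n]=cv2.cvtColor(im,cv2.COLOR_BGR2HSV).astype(int)
def prof(n,o,M,xs,z=0,g=g):  # brightness & lateral centroid along axis
    r=[]
    for x in xs:
        p=fit.proj(n,o+M@[x/1e3,0,z])[0]; l=fit.proj(n,o+M@[x/1e3,.02,z])[0]-p
        v=[]
        for t in np.arange(-1,1.01,.1):
            q=p+l*t; v.append(cv2.remap(g[n][...,2].astype(np.float32),np.float32([[q[0]]]),np.float32([[q[1]]]),1)[0,0])
        r.append(" ".join(f"{int(k):3d}" for k in v[::2]))
    return r
for n in("side","top"):
    for nm,(o,M,z) in dict(clip0=(RO,RM,.0035),clip1=(RO-RM[:,1]*.06,RM,.0035),rest1=(TO,TM,0)).items():
        print(n,nm,"rows x, cols y=-20..20")
        for x,s in zip(range(-85,76,10),prof(n,o,M,range(-85,76,10),z)): print(x,s)
E
```

```text
23.4667 [0.47631071 0.3903582  0.25188051]
side clip0 rows x, cols y=-20..20
-85 156 124 118 153 210 237 242 233 203 167 161
-75 100  95  96 100 118 145 158 161 163 161 160
-65  99 101 117 147 171 195 207 210 200 174 161
-55 105  97 106 136 180 212 225 223 198 170 163
-45 104  99  99 122 173 214 229 212 173 165 168
-35 185 148 127 143 179 214 227 214 193 200 220
-25 120 105 106 142 185 216 229 213 184 173 171
-15 102  96 101 127 172 209 220 203 174 165 168
-5 101  98 103 132 181 218 230 215 179 164 162
5 103  96 102 132 181 220 230 216 181 163 159
15 105  98 101 135 184 218 228 209 174 163 158
25  94  91  88 109 145 175 195 186 165 156 162
35 133 105  99 113 148 180 202 195 190 211 222
45 114 100  98 126 167 188 204 189 161 155 167
55 156 159 146 130 143 178 200 190 173 164 159
65 133 158 159 158 161 162 165 163 164 165 162
75  80  97 112 121 127 128 123 119 120 132 132
side clip1 rows x, cols y=-20..20
-85 148 120 118 149 212 230 234 232 199 170 165
-75  99  99  95 101 122 141 159 164 158 161 165
-65 105 101 116 143 172 196 213 216 201 176 164
-55 102  97 103 132 178 212 227 225 197
[... 3279 characters left out ...]
48 248 248 246 246 246 247 247 247 247
-55 247 248 244 237 207 234 229 247 247 238 235
-45 251 248 216 173 211 231 221 219 237 241 241
-35 232 184 197 170 218 237 222 192 235 241 241
-25 229 171 144 160 220 233 221 214 235 235 236
-15 239 178 135 155 218 235 224 208 226 229 228
-5 238 186 132 155 218 236 225 204 223 226 226
5 243 188 139 159 223 236 226 211 230 232 232
15 243 187 148 161 220 236 222 212 234 236 235
25 248 205 156 154 213 233 222 212 240 241 239
35 235 194 216 176 218 237 224 179 223 239 241
45 226 166 151 161 221 237 225 217 235 238 238
55 253 212 169 165 207 226 217 232 248 248 249
65 250 240 232 216 244 251 251 251 251 250 251
75 237 240 235 240 234 233 235 232 238 231 239
```

The spare's profile in clip 0 matches the kit punch beside it: same depth, alignment and cup end. Odd lies straight in the middle rests. Handing in.

```bash
python3 -c "
from cell import env
for i in range(10): env.camera('top')
print(env.sign_off())"
```

```text
the job is handed in; nothing more can be done
None
```

I swapped the punches and handed the job in: the eyelet punch lies in the middle V rests, and the spare cup punch is pressed home in the left clips with its cup end down against the stop screw. The images and force readings agree with this, but the hand-in returned no verdict.

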